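# Lock a graphite marver onto its bench mount

## Task

Fix the graphite marver onto its bench mount: set it flat in its seat, then lay the T-shaped hold-down plate flat in its nest so that its tongue covers the marver's edge. Then put the winged key through the plate's slot, push it in against the spring until its collar meets the plate, give it a quarter turn so that it stays down locked, and let go. Leave the dish and the paddle alone.

Things in the scene. Friction and masses are not known exactly. Their poses are not given: they have to be found in the camera images.
- mount: Metal bench mount fixed to the bench, 130 x 256 mm (x, y); origin on the bench, y along its length from the marver seat (-y end) to the key block (+y end), z up; position and yaw differ each time. The key block, 90 x 84 mm, has a flat top at z = 36 mm with a T-shaped nest for the plate: 6 mm high rails, 2.5 mm play all round, T head towards +y.
- seat (a point): Centre of the marver seat's floor, at mount (0, -63, 20) mm, axes as the mount. The floor is 20 mm above the bench, with 10 mm high lips round a space 85 mm in x by 115 mm in y (2.5 mm play all round).
- keeper (a point): Centre of the oblong hole in the key block's top, at mount (0, 80, 36) mm, axes as the mount. The hole is 48 mm in x by 19 mm in y through an 8 mm ledge; below it is a hollow 60 x 60 mm with a spring plunger (28 mm disc) in the middle, its top 12.5 mm below this point: it pushes up with 3 N, plus 0.3 N per mm.
- marver_grip (a point): Marver of black graphite, 0.42 kg: a flat foot 80 x 110 x 16 mm (x, y, z) with a 46 x 46 x 40 mm block in the middle on top, 56 mm high in all. The point is the block's centre, 36 mm above the underside; y along the foot's length. It fits the seat either way round, its y along the mount's y.
- plate_grip (a point): Hold-down plate, T-shaped steel, 8 mm thick, 0.35 kg. The point is the middle of its upright rib: 44 mm (x) x 12 mm (y), 30 mm high on the plate; point 23 mm above the plate's underside. From the rib the tongue, 44 mm wide, runs 50 mm to -y; the head, 64 mm wide, lies 28 to 92 mm to +y. Seated: axes as the mount, rib at mount y = 20 mm, underside at z = 36 mm, on the marver's foot and the block.
- plate_slot (a point): Centre of the plate's oblong slot, on its top face, 60 mm along +y from the rib; 46 mm in x by 17 mm in y, right through. Seated, it is over the mount's oblong hole.
- key_grip (a point): Winged key, steel, 0.16 kg, upright, 73.5 mm high: a flat wing 50 mm (x) x 12 mm (y) x 40 mm high, under it a round collar 60 mm across, 5 mm thick, a 12 mm shank and a cross-bar foot. The point is the wing's centre, 20 mm below its top, 25 mm above the collar's underside. It starts hanging by its collar in a round wooden stand 72 mm across, 34 mm high; its yaw differs each time.
- key_foot (a point): Centre of the underside of the key's foot, 53.5 mm below the wing's centre. The foot is a bar 40 mm (x) x 12 mm (y) x 10 mm high, bottom 3 mm narrowed to 36 x 8 mm, in line with the wing. In the slot it meets the spring with the collar 8 mm off the plate; with the collar on the plate (wing centre at mount z = 69 mm) it is 2.5 mm clear under the ledge and turns either way; wing along the mount's y = locked.
- dish_mid (a point): Small white ceramic bowl, 80 mm across, 35 mm high; point at mid height. Not to be moved.
- paddle_grip (a point): Hand paddle (spatula) lying flat between the robot and the mount, roughly along y; point on its handle. Not to be moved.
Not all that is in view belongs to the job. Leave any blue look-alike of the part that bears marver_grip alone.

How it is judged:
By the outcome, as a careful person would: the job done as asked, in the order asked, and still so for the second after the job is handed in, with the robot touching nothing.
It also fails if it takes over 72 s, if anything falls off the work surface, if the arm or the gripper's body presses on something with over 40 N, if the wrist force passes 120 N, or if a joint passes its speed limit or range.

## Robot

A 7-joint arm with a two-finger parallel gripper is mounted at the origin on the work surface. World frame = base frame: x ahead of the robot, y to its left, z up, the work surface at z = 0. Lengths are in m, angles in degrees, forces in N, time in s.
With the tool pointing down it reaches from about 0.425 to 0.875 m from the base axis. Payload 9.9 kg.
Tool frame: the origin (TCP) lies at the very end of the fingers, on their centre line; the grasp point (between the pads) lies 19 mm behind it (robot.grasp_offset is the distance from the TCP to the grasp point, in m); x points along the fingers, y is the direction in which the jaws open and shut, and the axes are right-handed (so a half turn about x gives the same grasp; the last joint's range is limited). The gripper opens to 85 mm and grips with 20 to 120 N. Pads are 22 mm wide; open, the fingers measure 114 mm over their backs; the gripper's body (76 mm by 85 mm) begins 54 mm behind the grasp point. The pads swing forward as they close: fully open they stand 13 mm farther back than shut.
Start: joints at [-75.848, 32.985, 1.427, 82.34, -0.859, 64.687, -3.237], TCP at [0.219, 0.638, 0.231] pointing down, gripper open.
Joint ranges: [-157.87, 157.87], [-19.46, 123.44], [-87.15, 90], [11.01, 140.99], [-62.26, 242.26], [9.8, 113.94], [-161.44, 161.44]. Speed limits (degrees/s): [127.2, 127.2, 172.46, 172.46, 180, 180, 180].

## Interface

Orientations are given as [roll, pitch, yaw] about the fixed x, y, z axes, in that order (R = Rz(yaw) Ry(pitch) Rx(roll)).
In Python, from station import monitor, vision, ticket, robot gives the robot as it stands.
- The arm moves only by the tool send_rows, never from a script. Its argument "series" is a list of rows, each a list of 7 numbers: the opening, from 0 (shut) to 1 (fully open), then the shift along the tool's x, y, z in cm, then the turn, a rotation vector about the tool's x, y, z in degrees. A call has 1 to 5 rows; each row shifts and turns the commanded pose from where the row before left it, along the tool's axes as they then stand; what a row does not reach is not made up. A row lasts 1/10 s, in which the tool goes at most 50 mm and 8.59 degrees, less where a joint would pass 70% of its speed; a pose out of reach is approached as far as the arm can. A call with a gripper value outside its range is refused whole. The fingers move at their own pace and stop on an object; "squeeze" is the grip in N (left out, the last holds). Time passes only in rows, so rows that do not move let the fingers close. It gives the time, the measured TCP pose, the force and the opening at its end, in the units of the state.
- monitor.sense(): the state, without advancing time (a new reading comes with each control period).
- vision.get_image(name): name is "side" or "top" or "wrist"; returns (picture, depth): 384x512x3 uint8, blue, green, red; 384x512 float32, m along the optical axis (not along the pixel's ray), 0 where there is no reading.
- vision.calibration(name): a dict with "K" (3x3 intrinsics, pixels), "eye" and "attitude" of the camera in the world. Camera axes: x right, y up, looking along -z (the intrinsics and any distortion apply to the point x, -y, -z); pixel columns grow to the right and rows downward; lengths in m; the calibration is good to about 2 mm. A picture is of the moment at which its call begins: read the wrist's pose just before it. calibration takes no time and is no camera call; for the wrist camera it gives the pose at the moment of the call.
- ticket.sign_off(): hands the job in, once; it reports no verdict.
The state is a dict: "time_s": time; "joints": joint angles; "joint_velocities": joint speeds; "joint_efforts": joint torques, N m; "tcp_pos": TCP position; "tcp_rot": TCP orientation; "ft_force": force on the tool from outside, world axes, zero at the start; "wrist_torque": the same for the moment, N m; "width": opening from 0.0 (shut) to 1.0 (fully open).
Only numpy, scipy, OpenCV 4.12 (cv2) and the standard library are available. Lean on these libraries where they do the work, as an engineer would, in place of code of your own. Each camera call takes 0.05 s, during which the arm holds its last target.

## Working session

There is one attempt and no reset: what is moved stays moved. The work goes in short steps, Python scripts to look and compute and a tool call to move; the robot and the scene stay as the last step left them, time stands still between calls to the robot, and variables do not carry over. Pictures are saved under pics/ and viewed, and the job is handed in when it is done.

Besides the shell and the picture viewer there is one more tool, called after "Request:" as name(argument=value, ...) on one line, values as JSON. send_rows: Moves the arm, as the interface text tells. Its arguments: {"type":"object","properties":{"series":{"type":"array"},"squeeze":{"type":"number"}},"required":["series"]}

```bash
ls; mkdir -p pics
cat > h.py <<'E'
import numpy as np, cv2
from station import monitor, vision, ticket, robot
from scipy.spatial.transform import Rotation as R
def grab(n):
    c=vision.calibration(n); im,d=vision.get_image(n); return im,d,c
E
python3 - <<'E'
from h import *
print(monitor.sense())
for n in("side","top","wrist"):
    im,d,c=grab(n); print(n,c)
    cv2.imwrite(f"pics/{n}0.png",im); np.save(f"pics/{n}0d.npy",d); np.save(f"pics/{n}0i.npy",im)
print(robot.grasp_offset, [a for a in dir(robot) if a[0]!='_'])
E
```

```text
pics
{'time_s': 0.0, 'joints': array([-75.84638038,  33.03095233,   1.42139023,  82.38583081,
        -0.86013061,  64.68587968,  -3.23721748]), 'joint_velocities': array([-0.08531086,  0.04659227,  0.06426297,  0.050734  , -0.0100884 ,
        0.00753091,  0.02048865]), 'joint_efforts': array([-6.04332763e-04, -7.65751791e+01,  2.25024976e+00, -2.85963678e+01,
        1.54094025e-02,  1.27385728e-02, -7.06134841e-06]), 'tcp_pos': array([0.21908324, 0.63798721, 0.23046558]), 'tcp_rot': array([ -88.1360092 ,   89.90785621, -107.08762418]), 'ft_force': array([0.16273972, 0.56936153, 0.01843741]), 'wrist_torque': array([-0.01532245, -0.03246476, -0.02236241]), 'width': 1.000268816378852}
side {'K': array([[369.71435017,   0.        , 254.02739965],
       [  0.        , 369.71435017, 195.53631468],
       [  0.        ,   0.        ,   1.        ]]), 'eye': array([ 0.18651689, -0.92876888,  0.60410334]), 'attitude': array([ 59.52122446,   0.21267409, -15.7771278 ])}
top {'K': array([[440.66996869,   0.        , 254.38402273],
       [  0.        , 440.66996869, 195.71700209],
       [  0.        ,   0.        ,   1.        ]]), 'eye': array([ 0.225742  , -0.05542397,  1.39452162]), 'attitude': array([  8.85565785,   1.76715928, -91.62303713])}
wrist {'K': array([[320.25697531,   0.        , 257.24687897],
       [  0.        , 320.25697531, 189.75338493],
       [  0.        ,   0.        ,   1.        ]]), 'eye': array([0.14364538, 0.66424034, 0.37247868]), 'attitude': array([-18.10650196,   0.09833673,  71.05804818])}
0.0187 ['IKError', 'grasp_offset']
```

View pics/top0.png

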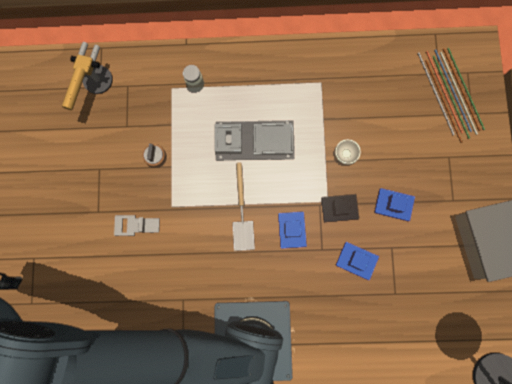

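View pics/side0.png

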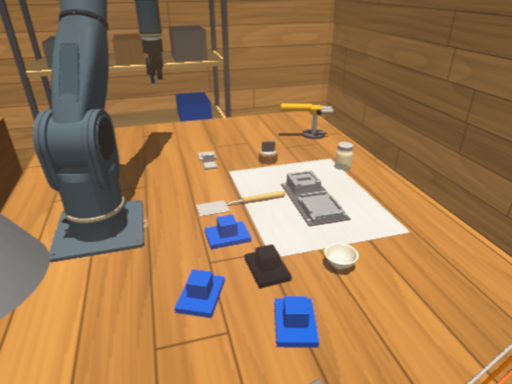

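View pics/wrist0.png

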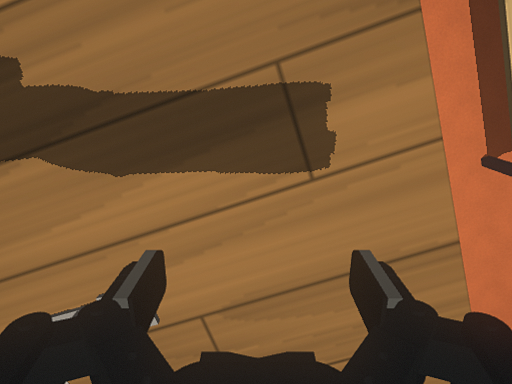

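Candidates for the marver in the top view are the black part at (340,207) and three blue look-alikes at (292,230), (395,204) and (357,260). I choose the black one. Next I measure poses from the depth images.

```bash
cat >> h.py <<'E'
def world(d,c,u=None,v=None):
    K=c['K'];vv,uu=np.mgrid[0:d.shape[0],0:d.shape[1]]
    x=(uu-K[0,2])/K[0,0]*d; y=(vv-K[1,2])/K[1,1]*d
    p=np.stack([x,-y,-d],-1)
    return p@R.from_euler('xyz',c['attitude'],degrees=True).as_matrix().T+c['eye']
def rect(P):
    (cx,cy),(w,h),a=cv2.minAreaRect((P[:,:2]*1000).astype(np.float32)); return np.round([cx,cy,w,h,a],1)
E
python3 - <<'E'
from h import *
im=np.load('pics/top0i.npy');d=np.load('pics/top0d.npy');c=vision.calibration('top')
W=world(d,c); Z=W[...,2]
print('table z',np.median(Z[250:290,180:200]), np.median(Z[180:200,180:200]))
def obj(n,u0,u1,v0,v1,zmin,zmax):
    s=W[v0:v1,u0:u1].reshape(-1,3); m=(s[:,2]>zmin)&(s[:,2]<zmax)&(d[v0:v1,u0:u1].ravel()>0); 
    print(n,m.sum(),rect(s[m]),np.round(np.percentile(s[m][:,2],[5,50,95])*1000,1))
obj('mount',205,305,112,168,.012,.06)
obj('seatblk',205,305,112,168,.03,.06)
obj('marver',318,362,188,226,.008,.1); obj('marv block',318,362,188,226,.04,.1)
obj('plate',105,168,208,245,.004,.06); obj('rib',105,168,208,245,.022,.06)
obj('stand',138,170,138,172,.015,.1); obj('wing',138,170,138,172,.055,.1)
obj('dish',330,364,135,168,.01,.06);obj('paddle',230,258,160,252,.003,.06)
obj('jar',180,206,62,94,.01,.2)
obj('blue',275,310,205,252,.008,.1)
cv2.imwrite('pics/c1.png',cv2.resize(im[100:260,100:370],None,fx=2.9,fy=2.9,interpolation=cv2.INTER_CUBIC))
E
```

```text
table z -0.0006755427494952171 -0.0003014117215625056
mount 1968 [611.5 -21.6 247.2 155.2  88. ] [14.9 22.9 41.6]
seatblk 676 [628.1 -21.6 246.4  96.9  87.7] [31.2 36.6 44.1]
marver 892 [ 396.  -287.9   80.5  113.9    3.4] [10.5 16.7 57.3]
marv block 247 [ 396.3 -285.9   47.1   46.7    3.7] [48.4 54.8 59.2]
plate 713 [358.8 362.3 203.2 114.8  88.2] [ 4.3  7.8 36.2]
rib 74 [361.7 337.1  44.3  13.9   2. ] [24.1 36.1 41.1]
stand 419 [583.5 299.3  68.7  71.   86.9] [22.8 37.5 78.1]
wing 96 [583.7 300.2  13.1  50.5  82.6] [56.3 75.9 80.8]
dish 339 [ 571.7 -316.8   77.3   76.8   31.3] [10.9 22.8 35.8]
paddle 716 [415.4  17.3  87.  292.4  88.3] [ 3.2  6.3 20.6]
jar 417 [828.3 166.5  56.   56.4  58.9] [20.1 84.  92.3]
blue 894 [ 332.4 -133.9  110.4   80.4    1.9] [10.4 16.8 56.9]
```

View pics/c1.png

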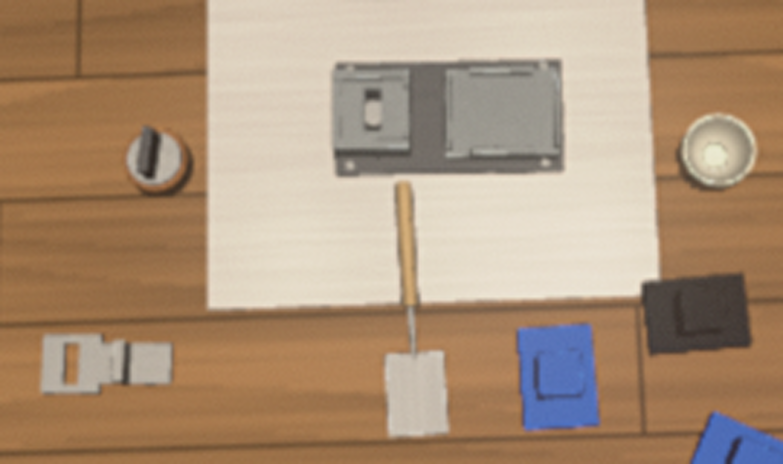

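```bash
cat >> h.py <<'E'
def rows(pos,jaw=None,op=None,n=None,cur=None,show=True):
    """rows to go to TCP pos (m) tool down, jaw(tool y) axis world yaw deg (mod 180)"""
    s=monitor.sense(); p=s['tcp_pos']; r=R.from_euler('xyz',s['tcp_rot'],degrees=True); M=r.as_matrix()
    yw=np.degrees(np.arctan2(M[1,1],M[0,1]))
    if jaw is None: jaw=yw
    dj=(jaw-yw+90)%180-90; jaw=yw+dj
    X=np.array([0,0,-1.]); Y=np.array([np.cos(np.radians(jaw)),np.sin(np.radians(jaw)),0]); T=np.stack([X,Y,np.cross(X,Y)],1)
    rv=(r.inv()*R.from_matrix(T)).as_rotvec(degrees=True)
    dw=np.array(pos)-p
    k=max(1,int(np.ceil(max(np.linalg.norm(dw)/.048,np.linalg.norm(rv)/8.2)))) if n is None else n
    print('tcp',np.round(p*1000,1),'jaw',round(yw,2),'tool dxyz cm',np.round(M.T@dw*100,2),'rotvec',np.round(rv,2),'n',k,'F',np.round(s['ft_force'],1),'w',round(s['width'],3),'t',round(s['time_s'],2),'j7',np.round(s['joints'][[0,6]],0))
    # per-step rows
    step=R.from_rotvec(rv/k,degrees=True); q=r; out=[]
    for i in range(k):
        l=q.as_matrix().T@dw/k*100; q=q*step; out.append([op if op is not None else round(float(s['width']),2)]+[round(float(x),2) for x in l]+[round(float(x),2) for x in rv/k])
    for o in out: print(o)
E
python3 - <<'E'
from h import *
s=monitor.sense(); print(R.from_euler('xyz',s['tcp_rot'],degrees=True).as_matrix().round(3))
rows([.45,.30,.30],90,1)
E
```

```text
[[-0.     0.325  0.946]
 [-0.001  0.946 -0.325]
 [-1.    -0.001  0.   ]]
tcp [219.1 638.1 230.6] jaw 71.05 tool dxyz cm [ -6.9  -24.49  32.82] rotvec [-1.895e+01 -1.000e-02  7.000e-02] n 9 F [ 0.1  0.5 -0.3] w 1.002 t 0.15 j7 [-76.  -3.]
[1, -0.77, -2.72, 3.65, -2.11, -0.0, 0.01]
[1, -0.77, -2.85, 3.54, -2.11, -0.0, 0.01]
[1, -0.77, -2.98, 3.44, -2.11, -0.0, 0.01]
[1, -0.77, -3.11, 3.33, -2.11, -0.0, 0.01]
[1, -0.77, -3.23, 3.21, -2.11, -0.0, 0.01]
[1, -0.77, -3.34, 3.09, -2.11, -0.0, 0.01]
[1, -0.77, -3.45, 2.96, -2.11, -0.0, 0.01]
[1, -0.77, -3.56, 2.83, -2.11, -0.0, 0.01]
[1, -0.77, -3.66, 2.7, -2.11, -0.0, 0.01]
```

Request:
send_rows(series=[[1,-0.8,-2.7,3.6,-4,0,0],[1,-0.8,-2.9,3.5,-4,0,0],[1,-0.8,-3.3,3.2,-4,0,0],[1,-0.8,-3.4,3,-4,0,0],[1,-0.8,-3.5,2.8,-3,0,0]])

```text
time_s: 0.65
tcp_pos: [0.3485, 0.45, 0.2715]
tcp_rot: [-102.6, 90.0, -102.4]
ft_force: [0.7, 0.7, 0.0]
width: 1.0
```

Run:
```python
from h import *
rows([.45,.30,.30],90,1)
```

```text
tcp [348.5 450.  271.5] jaw 90.21 tool dxyz cm [ -2.85 -15.04  10.09] rotvec [ 0.21 -0.01  0.02] n 4 F [0.7 0.7 0. ] w 1.0 t 0.65 j7 [-55.  32.]
[1, -0.71, -3.76, 2.52, 0.05, -0.0, 0.01]
[1, -0.71, -3.76, 2.53, 0.05, -0.0, 0.01]
[1, -0.71, -3.76, 2.53, 0.05, -0.0, 0.01]
[1, -0.71, -3.75, 2.53, 0.05, -0.0, 0.01]
```

Request:
send_rows(series=[[1,-0.8,-3.3,1.8,0,0,0],[1,-0.7,-3.3,1.8,0,0,0],[1,-0.7,-3.3,1.8,0,0,0],[1,-0.7,-3.3,1.8,0,0,0],[1,0,0,0,0,0,0]])

```text
time_s: 1.15
tcp_pos: [0.4232, 0.3147, 0.3013]
tcp_rot: [-30.7, 89.8, -31.1]
ft_force: [0.9, 1.1, -0.3]
width: 1.004
```

Run:
```python
from h import *
im,d,c=grab('wrist'); np.savez('pics/w1.npz',im=im,d=d,K=c['K'],eye=c['eye'],att=c['attitude']); cv2.imwrite('pics/w1.png',im)
rows([.45,-.02,.30],90,1)
```

```text
tcp [421.5 317.5 300.8] jaw 89.76 tool dxyz cm [  0.09 -33.74   2.99] rotvec [-0.24  0.07  0.01] n 8 F [-0.7  1.   0.3] w 1.003 t 1.2 j7 [-42.  48.]
[1, 0.01, -4.22, 0.37, -0.03, 0.01, 0.0]
[1, 0.01, -4.22, 0.37, -0.03, 0.01, 0.0]
[1, 0.01, -4.22, 0.37, -0.03, 0.01, 0.0]
[1, 0.01, -4.22, 0.37, -0.03, 0.01, 0.0]
[1, 0.01, -4.22, 0.37, -0.03, 0.01, 0.0]
[1, 0.01, -4.22, 0.36, -0.03, 0.01, 0.0]
[1, 0.01, -4.22, 0.36, -0.03, 0.01, 0.0]
[1, 0.01, -4.22, 0.36, -0.03, 0.01, 0.0]
```

View pics/w1.png

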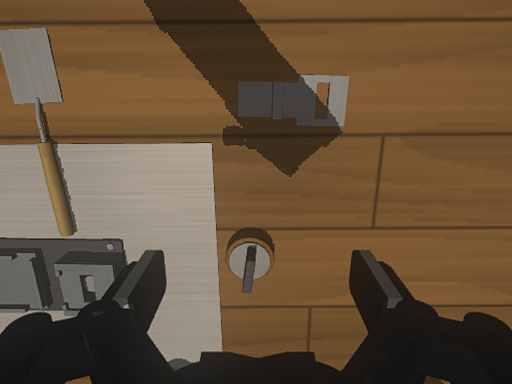

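```bash
cat >> h.py <<'E'
def load(n):
    z=np.load(f'pics/{n}.npz'); c=dict(K=z['K'],eye=z['eye'],attitude=z['att']); return z['im'],z['d'],c,world(z['d'],c)
def save(n,cam='wrist'):
    im,d,c=grab(cam); np.savez(f'pics/{n}.npz',im=im,d=d,K=c['K'],eye=c['eye'],att=c['attitude']); cv2.imwrite(f'pics/{n}.png',im); return im,d,c,world(d,c)
def obj(W,d,n,u0,u1,v0,v1,zmin,zmax):
    s=W[v0:v1,u0:u1].reshape(-1,3); m=(s[:,2]>zmin)&(s[:,2]<zmax)&(d[v0:v1,u0:u1].ravel()>0); s=s[m]
    print(n,m.sum(),rect(s),'z',np.round(np.percentile(s[:,2],[5,50,95])*1000,1)); return s
E
python3 - <<'E'
from h import *
im,d,c,W=load('w1'); print(c['eye'],c['attitude'])
print('table',np.median(W[150:200,330:370,2]))
obj(W,d,'plate',228,360,65,140,.004,.06)
obj(W,d,'plate top',228,360,65,140,.006,.0105)
obj(W,d,'rib',228,360,65,140,.030,.06)
obj(W,d,'stand/collar',215,285,222,300,.03,.045)
obj(W,d,'wing',215,285,222,300,.05,.1);obj(W,d,'wingtop',215,285,222,300,.072,.1)
E
```

```text
[0.34302113 0.31560347 0.44305194] [-18.24307129   0.10225829  89.60038859]
table -0.0007639343792122111
plate 4083 [362.8 360.6 142.4  64.1  88.4] z [ 5.8  7.3 37. ]
plate top 3409 [362.7 360.5 142.2  64.   88.4] z [6.2 7.3 8.6]
rib 366 [361.9 339.4  12.1  42.7  88.3] z [35.6 37.2 38.6]
stand/collar 1378 [583.2 301.5  70.5  70.1  86.1] z [32.1 37.7 39.4]
wing 402 [583.7 301.9  11.9  49.7  81.9] z [54.7 77.7 79.2]
wingtop 312 [583.8 301.8  11.9  49.5  81.9] z [75.5 78.  79.3]
```

Request:
send_rows(series=[[1,0,-4.2,2,0,0,0],[1,0,-4.2,2,0,0,0],[1,0,-4.2,2,0,0,0],[1,0,-4.2,2,0,0,0],[1,0,-4.2,2,0,0,0]])

```text
time_s: 1.7
tcp_pos: [0.5203, 0.1098, 0.3]
tcp_rot: [126.1, 90.0, 126.3]
ft_force: [-0.5, -0.5, 1.0]
width: 1.006
```

Request:
send_rows(series=[[1,0,-4.2,2,0,0,0],[1,0,-4.2,2,0,0,0],[1,0,-4.2,2,0,0,0],[1,0,0,0,0,0,0]])

```text
time_s: 2.1
tcp_pos: [0.5817, -0.022, 0.2995]
tcp_rot: [-91.0, 89.8, -91.4]
ft_force: [-0.1, -0.1, -0.0]
width: 1.0
```

Run:
```python
from h import *
save('w2')
rows([.50,-.287,.25],93.4,1)
```

```text
tcp [580.8 -18.2 299.4] jaw 89.8 tool dxyz cm [  4.98 -26.91  -7.98] rotvec [-3.6  -0.06  0.05] n 6 F [-0.7  1.3 -0.5] w 1.003 t 2.15 j7 [-9. 90.]
[1, 0.83, -4.48, -1.33, -0.6, -0.01, 0.01]
[1, 0.83, -4.47, -1.38, -0.6, -0.01, 0.01]
[1, 0.83, -4.46, -1.42, -0.6, -0.01, 0.01]
[1, 0.83, -4.44, -1.47, -0.6, -0.01, 0.01]
[1, 0.83, -4.43, -1.52, -0.6, -0.01, 0.01]
[1, 0.82, -4.41, -1.56, -0.6, -0.01, 0.01]
```

View pics/w2.png

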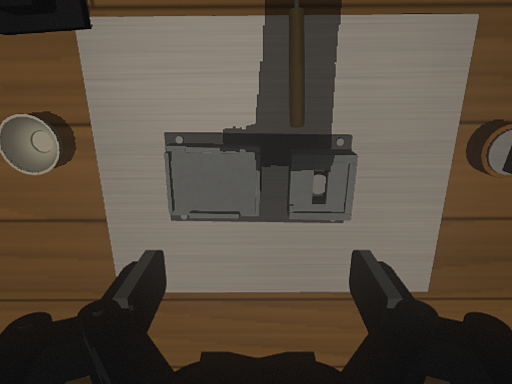

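Run:
```python
from h import *
im,d,c,W=load('w2'); Z=W[...,2]
print('paper',np.median(Z[245:265,200:330]))
print(np.round(Z[190,160:365:5]*1000).astype(int)); print(np.round(Z[180,255:365:3]*1000).astype(int))
obj(W,d,'base',150,365,128,228,.004,.06)
obj(W,d,'seat+blk top',150,365,128,228,.017,.06)
s=obj(W,d,'seat',155,265,135,225,.017,.034)
s=obj(W,d,'lips',155,265,135,225,.0265,.034)
s=obj(W,d,'block',275,365,140,225,.033,.05)
s=obj(W,d,'blk rails',275,365,140,225,.039,.05)
h=(W[...,2]<.03)&(d>0); 
print('paddle'); obj(W,d,'handle',285,310,10,128,.004,.08)
```

```text
paper -0.00015309733514198842
[ 0 -2 30 19 19 20 20 19 20 18 18 21 18 19 18 19 19 20 19 20  6  6  5  4
  5  5 34 34 35 36 36 24 23 22 36 35 34 37 41  2  1]
[ 19  29   6   5   5   6   5   6   5   6   5   8  36  35  36  36  35  34
  35  36  21  22  23  21  32  34  37  35  35  36 441  42  41  42   0   0
   0]
base 16057 [628.8 -23.  255.4 130.2  88.9] z [ 4.6 19.3 41.1]
seat+blk top 10955 [629.  -21.  250.3 100.7  88.8] z [18.2 22.2 41.4]
seat 6618 [627.7 -83.1 126.2 100.7  88.8] z [18.  19.5 29.6]
lips 1110 [627.7 -83.1 126.1 100.7  88.6] z [27.7 29.1 30.4]
block 3819 [630.5  62.   84.4  90.4  88.9] z [34.1 36.1 42.1]
blk rails 1448 [630.5  62.   84.3  90.4  88.9] z [39.8 41.2 42.5]
paddle
handle 1797 [485.   27.1 137.2  19.4   2.1] z [11.  17.2 19.6]
```

Request:
send_rows(series=[[1,0,-4.4,-1.4,-1.2,0,0],[1,0,-4.4,-1.4,-1.2,0,0],[1,0,-4.4,-1.5,-1.2,0,0],[1,0,-4.4,-1.6,0,0,0],[1,0,0,0,0,0,0]])

```text
time_s: 2.65
tcp_pos: [0.5245, -0.1988, 0.3004]
tcp_rot: [-114.6, 89.8, -111.4]
ft_force: [0.3, -0.5, 0.1]
width: 0.999
```

```bash
python3 - <<'E'
from h import *
im,d,c,W=load('w2')
a=np.radians(-1.1); O=np.array([.6288,-.023]); 
q=W[...,:2]-O; X=(q[...,0]*np.cos(a)+q[...,1]*np.sin(a))*1000; Y=(-q[...,0]*np.sin(a)+q[...,1]*np.cos(a))*1000; Z=W[...,2]*1000
sel=lambda x0,x1,y0,y1:(X>x0)&(X<x1)&(Y>y0)&(Y<y1)&(d>0)
def prof(name,m,A,lo,hi,st=1):
    print(name,end=': ')
    for b in np.arange(lo,hi,st):
        k=m&(A>=b)&(A<b+st)
        if k.sum(): print(f'{b}:{np.median(Z[k]):.0f}',end=' ')
    print()
prof('y at |x|<20',sel(-20,20,-140,140),Y,-135,-110); prof('',sel(-20,20,-140,140),Y,-10,8)
prof('x seat',sel(-70,70,-100,-30),X,-60,-35);prof('',sel(-70,70,-100,-30),X,35,62)
prof('hole y',sel(-4,20,40,140),Y,40,135)
prof('hole x',sel(-60,60,75,85),X,-50,52)
E
python3 - <<'E'
from h import *
import cv2
im=cv2.imread('pics/w2.png'); cv2.imwrite('pics/w2c.png',cv2.resize(im[120:235,150:370],None,fx=3.6,fy=3.6,interpolation=cv2.INTER_CUBIC))
E
```

```text
y at |x|<20: -135:-0 -134:0 -133:0 -132:0 -123:29 -122:29 -121:29 -120:29 -119:29 -118:25 -117:20 -116:19 -115:20 -114:20 -113:19 -112:19 -111:19 
: -9:19 -8:19 -7:19 -6:20 -5:19 -4:19 -3:29 -2:29 -1:29 0:29 1:29 2:29 3:5 4:5 5:5 6:5 7:5 
x seat: -60:365 -59:366 -58:348 -57:364 -56:364 -55:359 -54:357 -53:358 -52:364 -51:344 -50:339 -49:364 -48:364 -47:365 -46:365 -45:364 -44:365 -43:365 -42:365 -41:364 -40:340 -39:325 -38:323 -37:320 -36:20 
: 35:19 36:19 37:19 38:20 39:19 40:20 41:20 42:25 43:29 44:29 45:29 46:30 47:29 48:29 49:28 50:28 59:7 60:6 61:6 
hole y: 40:5 41:5 42:10 43:27 44:35 45:35 46:35 47:35 48:35 49:35 50:35 51:35 52:35 53:36 54:35 55:35 56:35 57:35 58:35 59:35 60:35 61:35 62:35 63:35 64:35 65:35 66:35 67:36 68:35 69:36 70:35 71:35 72:36 73:36 75:24 76:23 77:23 78:23 79:23 80:23 81:23 82:22 83:23 84:23 85:23 86:23 87:23 88:23 89:23 90:23 91:23 92:30 93:35 94:36 95:35 96:36 97:35 98:35 99:35 100:35 101:35 102:35 103:35 104:35 105:35 106:36 107:35 108:35 109:35 110:35 111:35 112:35 113:36 114:35 115:35 116:35 117:38 118:41 119:41 120:41 121:41 122:41 123:41 124:41 125:41 126:41 127:40 
hole x: -50:5 -49:6 -48:5 -47:6 -46:7 -45:28 -44:41 -43:41 -42:43 -41:41 -40:41 -39:41 -38:42 -37:41 -36:42 -35:42 -34:36 -33:35 -32:34 -31:35 -30:35 -29:35 -28:35 -27:35 -26:35 -25:35 -24:35 -17:6 -16:5 -15:5 -14:20 -13:23 -12:6 -11:22 -10:23 -9:23 -8:22 -7:23 -6:23 -5:23 -4:23 -3:23 -2:23 -1:23 0:23 1:23 2:22 3:23 4:24 5:22 6:22 7:23 8:23 9:22 10:23 11:23 12:22 13:23 18:7 19:4 20:6 21:4 22:5 23:18 24:33 25:4 26:35 27:35 28:34 29:34 30:9 31:34 32:35 33:36 34:40 35:41 36:41 37:41 38:41 39:42 40:41 41:42 42:42 43:41 44:41
```

View pics/w2c.png

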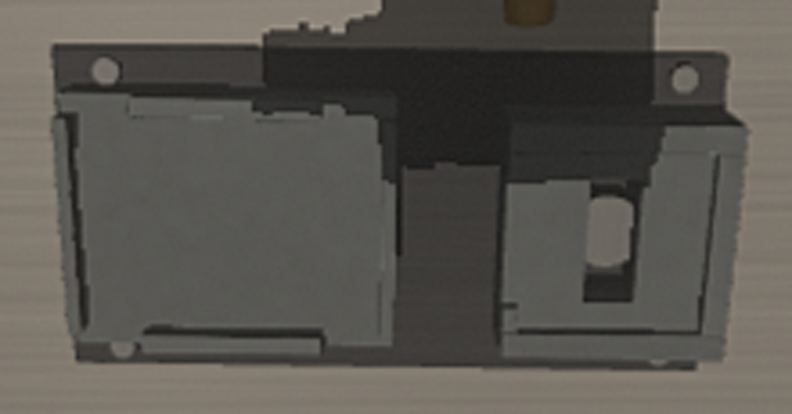

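Run:
```python
from h import *
im,d,c,W=save('w3')
K=c['K']
p=(np.array([.396,-.285,.03])-c['eye'])@R.from_euler('xyz',c['attitude'],degrees=True).as_matrix()
print(K[0,0]*p[0]/-p[2]+K[0,2], K[1,1]*-p[1]/-p[2]+K[1,2])
rows([.396,-.285,.15],93.4,1)
```

```text
190.69642472607433 37.51326303388731
tcp [ 526.  -195.   300.2] jaw 93.44 tool dxyz cm [ 15.03  -8.19 -13.52] rotvec [ 0.04 -0.02  0.01] n 5 F [0.5 1.3 0.3] w 1.0 t 2.7 j7 [  8. 113.]
[1, 3.01, -1.64, -2.7, 0.01, -0.0, 0.0]
[1, 3.01, -1.64, -2.7, 0.01, -0.0, 0.0]
[1, 3.01, -1.64, -2.7, 0.01, -0.0, 0.0]
[1, 3.01, -1.64, -2.7, 0.01, -0.0, 0.0]
[1, 3.0, -1.64, -2.7, 0.01, -0.0, 0.0]
```

View pics/w3.png

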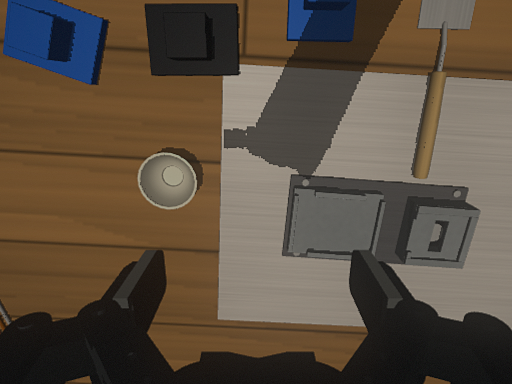

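Run:
```python
from h import *
im,d,c,W=load('w3')
obj(W,d,'marver',140,248,2,82,.006,.1)
obj(W,d,'foot',140,248,2,82,.006,.02)
obj(W,d,'block',140,248,2,82,.04,.1);obj(W,d,'block top',140,248,2,82,.052,.1)
cv2.imwrite('pics/w3c.png',cv2.resize(im[0:100,100:290],None,fx=4,fy=4))
```

```text
marver 6489 [ 396.2 -286.    79.4  110.3    3.3] z [13.9 15.9 56.1]
foot 4323 [ 396.2 -286.    79.4  110.3    3.3] z [13.7 15.3 16.7]
block 2025 [ 396.8 -285.8   45.8   46.2    3.6] z [52.1 55.2 56.6]
block top 1924 [ 396.6 -285.9   45.5   46.1    3.4] z [53.8 55.3 56.6]
```

View pics/w3c.png

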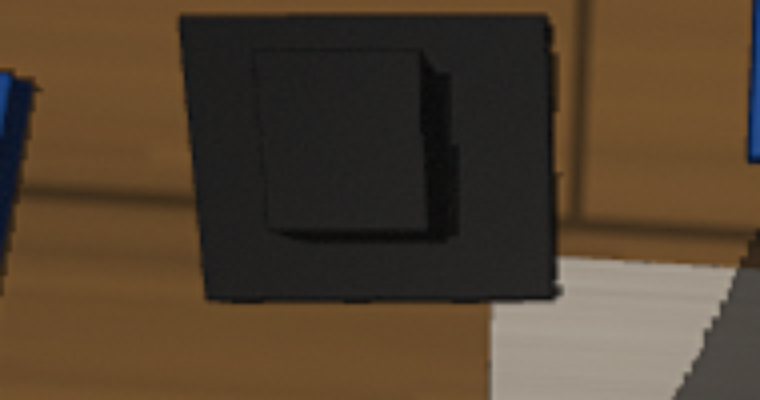

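Request:
send_rows(series=[[1,3,-1.66,-2.7,0,0,0],[1,3,-1.66,-2.7,0,0,0],[1,3,-1.66,-2.7,0,0,0],[1,3,-1.66,-2.7,0,0,0],[1,3,-1.66,-2.7,0,0,0]])

```text
time_s: 3.2
tcp_pos: [0.3981, -0.2829, 0.1492]
tcp_rot: [43.7, 89.9, 47.6]
ft_force: [1.0, -1.4, 0.6]
width: 0.998
```

Request:
send_rows(series=[[1,3,0,0,0,0,0],[1,2,0,0,0,0,0],[1,0,0,0,0,0,0]])

```text
time_s: 3.5
tcp_pos: [0.3975, -0.282, 0.0981]
tcp_rot: [129.5, 89.7, 133.3]
ft_force: [-0.4, -1.1, 0.5]
width: 1.0
```

Run:
```python
from h import *
rows([.3964,-.286,.023],93.4,1)
```

```text
tcp [ 397.5 -282.    98.1] jaw 93.82 tool dxyz cm [ 7.51 -0.42 -0.12] rotvec [ 0.42 -0.18 -0.21] n 2 F [-0.4 -1.1  0.5] w 1.0 t 3.5 j7 [ 24. 132.]
[1, 3.76, -0.21, -0.06, 0.21, -0.09, -0.11]
[1, 3.76, -0.2, -0.06, 0.21, -0.09, -0.11]
```

Request:
send_rows(series=[[1,2.5,-0.4,-0.1,0,0,0],[1,2.5,0,0,0,0,0],[1,2.5,0,0,0,0,0],[1,0,0,0,0,0,0]])

```text
time_s: 3.9
tcp_pos: [0.3972, -0.287, 0.024]
tcp_rot: [125.3, 89.8, 129.1]
ft_force: [-0.6, 0.2, 1.2]
width: 0.996
```

Run:
```python
from h import *
rows([.3964,-.286,.022],93.4,1)
```

```text
tcp [ 397.2 -287.    24. ] jaw 93.8 tool dxyz cm [ 0.2   0.1  -0.07] rotvec [ 0.4  -0.11 -0.16] n 1 F [-0.6  0.2  1.2] w 0.996 t 3.9 j7 [ 26. 134.]
[1, 0.2, 0.1, -0.07, 0.4, -0.11, -0.16]
```

Request:
send_rows(series=[[0,0.1,0,0,0,0,0],[0,0,0,0,0,0,0],[0,0,0,0,0,0,0],[0,0,0,0,0,0,0],[0,0,0,0,0,0,0]], squeeze=60)

```text
time_s: 4.4
tcp_pos: [0.3976, -0.2891, 0.0258]
tcp_rot: [-17.1, 89.9, -13.5]
ft_force: [-1.0, 2.1, 8.5]
width: 0.53
```

Request:
send_rows(series=[[0,0,0,0,0,0,0],[0,0,0,0,0,0,0]])

```text
time_s: 4.6
tcp_pos: [0.3976, -0.2891, 0.0258]
tcp_rot: [-17.9, 89.9, -14.2]
ft_force: [-0.6, 1.8, 8.2]
width: 0.531
```

Run:
```python
from h import *
rows([.45,-.21,.13],88.9,0)
```

```text
tcp [ 397.6 -289.1   25.8] jaw 93.67 tool dxyz cm [-10.41   7.55   5.76] rotvec [4.77 0.12 0.03] n 3 F [-0.6  1.8  8.2] w 0.531 t 4.6 j7 [ 26. 134.]
[0, -3.47, 2.52, 1.92, 1.59, 0.04, 0.01]
[0, -3.47, 2.57, 1.85, 1.59, 0.04, 0.01]
[0, -3.47, 2.62, 1.77, 1.59, 0.04, 0.01]
```

Request:
send_rows(series=[[0,-2,0,0,0,0,0],[0,-4,0,0,0,0,0],[0,-4,0,0,0,0,0],[0,-2,0,0,0,0,0]])

```text
time_s: 5.0
tcp_pos: [0.3974, -0.2898, 0.148]
tcp_rot: [-33.7, 89.8, -30.1]
ft_force: [0.5, -0.5, -4.1]
width: 0.529
```

Run:
```python
from h import *
rows([.6277+.0012,-.0831,.16],88.9+.3,0)
```

```text
tcp [ 397.4 -289.8  148. ] jaw 93.62 tool dxyz cm [-1.17 19.16 24.42] rotvec [4.42 0.2  0.12] n 7 F [ 0.5 -0.5 -4.1] w 0.529 t 5.0 j7 [ 23. 131.]
[0, -0.17, 2.74, 3.49, 0.63, 0.03, 0.02]
[0, -0.17, 2.78, 3.46, 0.63, 0.03, 0.02]
[0, -0.17, 2.81, 3.43, 0.63, 0.03, 0.02]
[0, -0.17, 2.85, 3.4, 0.63, 0.03, 0.02]
[0, -0.17, 2.89, 3.36, 0.63, 0.03, 0.02]
[0, -0.17, 2.93, 3.33, 0.63, 0.03, 0.02]
[0, -0.17, 2.96, 3.3, 0.63, 0.03, 0.02]
```

Request:
send_rows(series=[[0,0,2.7,3.5,0.7,0,0],[0,0,2.8,3.5,0.7,0,0],[0,0,2.8,3.4,0.7,0,0],[0,0,2.8,3.4,0.7,0,0],[0,0,2.9,3.4,0.7,0,0]])

```text
time_s: 5.5
tcp_pos: [0.564, -0.1411, 0.1451]
tcp_rot: [-7.8, 90.0, -7.7]
ft_force: [0.6, -0.7, -3.1]
width: 0.528
```

Request:
send_rows(series=[[0,0,2.9,3.3,0.7,0,0],[0,0,2.9,3.3,0.5,0,0],[0,0,0,0,0,0,0],[0,0,0,0,0,0,0]])

```text
time_s: 5.9
tcp_pos: [0.6294, -0.0833, 0.1443]
tcp_rot: [165.3, 90.0, 164.4]
ft_force: [-0.9, -0.5, -3.6]
width: 0.522
```

Run:
```python
from h import *
rows([.6277+.0012,-.0831,.09],88.9,0)
im,d,c,W=save('w4')
rr=R.from_euler('xyz',c['attitude'],degrees=True).as_matrix()
print(np.round(W[...,2][100:300:20,150:370:12]*1000).astype(int))
```

```text
tcp [629.4 -83.3 144.3] jaw 89.1 tool dxyz cm [ 5.43  0.02 -0.05] rotvec [ 0.2  -0.03 -0.01] n 2 F [-0.9 -0.5 -3.6] w 0.522 t 5.9 j7 [ -4. 101.]
[0, 2.72, 0.01, -0.02, 0.1, -0.02, -0.0]
[0, 2.72, 0.01, -0.03, 0.1, -0.02, -0.0]
[[  1   0   1   1   0   0   0   0   1   0   1   0   0   0   1   1   0   0
   -1]
 [  0  -1  -1  10  10  10   8   9   8   8   8   7   6   6   6   5   6   5
    5]
 [  0   0   0  29  19  20  20  18  18  18  18  19  19  20  20  30   6   6
    6]
 [  0  -1  -1  30  20  20  20  19  19  19  20  20  19  21  20  29   4   4
    4]
 [135 133 133 134 134 134 135 134 134 134 134 134 135 134 133 133 134 134
  134]
 [133 134 134 134 134 134 133 134 135 133 133 134 134 134 135 133 134 134
    6]
 [  0 134 134 133 134 158 157 156 157 157 157 158 157 158 133 135 133 134
    6]
 [  1 134 134 135 152 174 174 174 173 174 174 174 174 174 151 134 133 134
    5]
 [ -1 133 133 163 170 174 173 173 174 173 173 174 173 174 169 164 134 134
   -1]
 [  0 134 184 183 182 174 175 173 173 174 174 174 173 174 184 183 186 135
    0]]
```

View pics/w4.png

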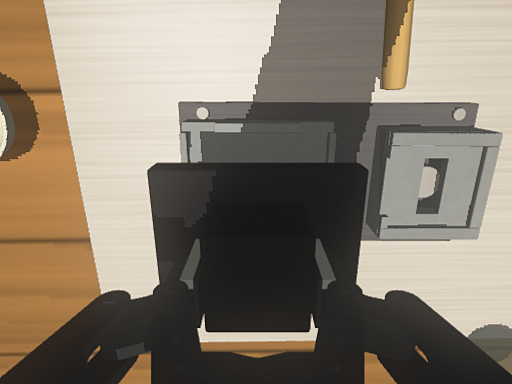

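Run:
```python
from h import *
im,d,c,W=load('w4'); Z=W[...,2]
m=(Z>.130)&(Z<.138); m[:155]=0; m[:, :140]=0; m[:,375:]=0; m[255:]=0
P=W[m]; print('foot part',rect(P),P[:,2].mean())
# edges: line fits
ys=[];xs=[]
f=W[...,1]
L=[];Rr=[];F=[]
for v in range(170,250,3):
    u=np.where(m[v])[0]; 
    for q,lst in ((W[v,u[0]],L),(W[v,u[-1]],Rr)): lst.append(q)
for u in range(165,355,5):
    v=np.where(m[:,u])[0]; F.append(W[v[0],u])
for n,l in (('L',L),('R',Rr),('F',F)):
    l=np.array(l)[:,:2]*1000; vx,vy,x0,y0=cv2.fitLine(l.astype(np.float32),cv2.DIST_HUBER,0,.01,.01).ravel(); print(n,np.degrees(np.arctan2(vy,vx))%180,x0,y0)
obj(W,d,'blocktop',200,330,230,335,.168,.180)
# mount recheck
a=obj(W,d,'blk',365,505,120,245,.033,.05)
```

```text
foot part [612.2 -82.8 109.9  48.   89.1] 0.1336990287226667
L 178.56343 607.50854 -137.0692
R 178.72243 606.41583 -28.3727
F 89.102585 588.6604 -77.44176
blocktop 11627 [628.5 -80.4  53.1  46.9  89.6] z [171.9 173.7 174.7]
blk 10469 [630.6  62.   85.6  90.   88.9] z [34.3 35.9 41.9]
```

Request:
send_rows(series=[[0,2.5,0,-0.1,0.2,0,0],[0,2.5,0,0,0,0,0],[0,1,0,0,0,0,0],[0,0,0,0,0,0,0]])

```text
time_s: 6.35
tcp_pos: [0.6268, -0.0857, 0.0834]
tcp_rot: [-177.4, 89.8, -178.7]
ft_force: [-0.3, 0.3, -4.1]
width: 0.526
```

Run:
```python
from h import *
rows([.6287,-.0833,.047],88.7,0)
```

```text
tcp [626.8 -85.7  83.4] jaw 88.66 tool dxyz cm [3.64 0.25 0.2 ] rotvec [-0.04 -0.17  0.01] n 1 F [-0.3  0.3 -4.1] w 0.526 t 6.35 j7 [ -3. 101.]
[0, 3.64, 0.25, 0.2, -0.04, -0.17, 0.01]
```

Request:
send_rows(series=[[0,0,0,0,0,0,0],[0,0,0,0,0,0,0]])

```text
time_s: 6.55
tcp_pos: [0.629, -0.0853, 0.0857]
tcp_rot: [-7.1, 89.9, -8.4]
ft_force: [0.4, 0.2, -3.5]
width: 0.532
```

Run:
```python
from h import *
rows([.6287,-.0833,.047],88.7,0)
```

```text
tcp [629.  -85.3  85.7] jaw 88.72 tool dxyz cm [ 3.87  0.2  -0.04] rotvec [0.02 0.11 0.01] n 1 F [ 0.4  0.2 -3.5] w 0.532 t 6.55 j7 [ -3. 101.]
[0, 3.87, 0.2, -0.04, 0.02, 0.11, 0.01]
```

Run:
```python
from h import *
for i in range(8):
    c=vision.calibration('wrist');s=monitor.sense(); print(np.round(s['tcp_pos']*1000,1),np.round(c['eye']*1000,1),np.round(s['joints'],2)); im=vision.get_image('side')
```

```text
[629.  -85.3  85.7] [548.9 -83.3 227.5] [ -3.16  38.64  10.94  98.49  -9.87  43.7  101.3 ]
[629.  -85.1  85.6] [548.9 -83.2 227.4] [ -3.17  38.64  10.94  98.5   -9.87  43.69 101.3 ]
[628.9 -85.   85.4] [548.9 -83.1 227.3] [ -3.18  38.65  10.93  98.51  -9.87  43.68 101.3 ]
[628.8 -84.9  85.2] [548.8 -83.  227.1] [ -3.18  38.66  10.93  98.52  -9.88  43.67 101.3 ]
[628.7 -84.8  85. ] [548.7 -83.  226.9] [ -3.18  38.68  10.92  98.53  -9.88  43.67 101.3 ]
[628.6 -84.8  84.9] [548.7 -82.9 226.7] [ -3.19  38.69  10.92  98.54  -9.88  43.67 101.3 ]
[628.5 -84.8  84.7] [548.6 -82.9 226.6] [ -3.19  38.7   10.92  98.54  -9.88  43.66 101.3 ]
[628.4 -84.8  84.5] [548.6 -82.9 226.5] [ -3.19  38.71  10.92  98.55  -9.88  43.66 101.3 ]
```

Request:
send_rows(series=[[0,0.5,0.05,0,0,0,0],[0,0.6,0.05,0,0,0,0],[0,0.6,0,0,0,0,0],[0,0.4,0,0,0,0,0],[0,0,0,0,0,0,0]])

```text
time_s: 7.45
tcp_pos: [0.6279, -0.0838, 0.0623]
tcp_rot: [178.2, 89.9, 176.9]
ft_force: [-0.1, 0.7, -3.4]
width: 0.526
```

Run:
```python
from h import *
for i in range(3):
    rows([.6287,-.0833,.047],88.7,0); im,d,c,W=save('w5_%d'%i)
Z=W[...,2]
t=np.median(Z[185:230,220:300]); print(t)
```

```text
tcp [627.9 -83.8  62.3] jaw 88.74 tool dxyz cm [1.53 0.05 0.08] rotvec [ 0.04 -0.08 -0.  ] n 1 F [-0.1  0.7 -3.4] w 0.526 t 7.45 j7 [ -3. 102.]
[0, 1.53, 0.05, 0.08, 0.04, -0.08, -0.0]
tcp [628.1 -83.8  62.8] jaw 88.74 tool dxyz cm [1.58 0.05 0.06] rotvec [ 0.04 -0.05 -0.  ] n 1 F [ 0.1  0.1 -3.9] w 0.526 t 7.5 j7 [ -3. 102.]
[0, 1.58, 0.05, 0.06, 0.04, -0.05, -0.0]
tcp [628.3 -83.9  63.1] jaw 88.74 tool dxyz cm [1.61 0.06 0.04] rotvec [ 0.04 -0.02  0.  ] n 1 F [ 0.4 -0.3 -3.1] w 0.529 t 7.55 j7 [ -3. 102.]
[0, 1.61, 0.06, 0.04, 0.04, -0.02, 0.0]
0.06041988781803584
```

View pics/w5_2.png

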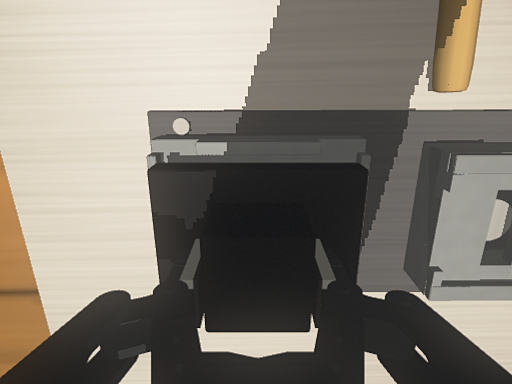

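Request:
send_rows(series=[[0,0.4,0.05,0,0,0,0],[0,0.4,0,0.03,0,0,0],[0,0.4,0,0,0,0,0],[0,0.3,0,0,0,0,0],[0,0,0,0,0,0,0]])

```text
time_s: 8.1
tcp_pos: [0.6283, -0.0833, 0.0476]
tcp_rot: [177.6, 89.9, 176.3]
ft_force: [-0.2, 0.3, -2.8]
width: 0.532
```

Run:
```python
from h import *
for i in range(2):
    rows([.6287,-.0833,.047],88.7,0); im,d,c,W=save('w6_%d'%i)
Z=W[...,2]
t=np.median(Z[185:230,220:300]); print(t)
```

```text
tcp [628.3 -83.3  47.6] jaw 88.75 tool dxyz cm [ 0.06 -0.    0.04] rotvec [ 0.05 -0.06 -0.  ] n 1 F [-0.2  0.3 -2.8] w 0.532 t 8.1 j7 [ -3. 102.]
[0, 0.06, -0.0, 0.04, 0.05, -0.06, -0.0]
tcp [628.4 -83.3  48. ] jaw 88.74 tool dxyz cm [0.1  0.   0.03] rotvec [ 0.04 -0.04  0.  ] n 1 F [ 1.1  0.7 -4. ] w 0.529 t 8.15 j7 [ -3. 102.]
[0, 0.1, 0.0, 0.03, 0.04, -0.04, 0.0]
0.045239184287548
```

Request:
send_rows(series=[[0,0.15,0,0,0,0,0],[0,0.1,0,0,0,0,0],[0,0,0,0,0,0,0],[0,0,0,0,0,0,0]])

```text
time_s: 8.6
tcp_pos: [0.6288, -0.0833, 0.046]
tcp_rot: [-11.0, 90.0, -12.3]
ft_force: [-0.4, 1.2, -2.0]
width: 0.528
```

Run:
```python
from h import *
rows([.6287,-.0833,.047],88.7,0)
im,d,c,W=save('w7'); obj(W,d,'foot',160,360,165,200,.030,.042)
```

```text
tcp [628.8 -83.3  46. ] jaw 88.75 tool dxyz cm [-0.1   0.   -0.01] rotvec [0.05 0.02 0.  ] n 1 F [-0.4  1.2 -2. ] w 0.528 t 8.6 j7 [ -3. 102.]
[0, -0.1, 0.0, -0.01, 0.05, 0.02, 0.0]
foot 6607 [595.9 -81.4 101.   16.7  88.9] z [33.4 35.3 36.3]
```

Request:
send_rows(series=[[0.3,0.05,0,0,0,0,0],[1,0,0,0,0,0,0],[1,0,0,0,0,0,0],[1,0,0,0,0,0,0],[1,0,0,0,0,0,0]])

```text
time_s: 9.15
tcp_pos: [0.6288, -0.0833, 0.0453]
tcp_rot: [-19.2, 90.0, -20.4]
ft_force: [1.0, 0.4, -0.0]
width: 1.001
```

Request:
send_rows(series=[[1,-2,0,0,0,0,0],[1,-4,0,0,0,0,0],[1,-4,0,0,0,0,0],[1,-4,0,-2,0,0,0],[1,-3,0,-3,0,0,0]])

```text
time_s: 9.65
tcp_pos: [0.5797, -0.0822, 0.2175]
tcp_rot: [-6.3, 89.8, -7.6]
ft_force: [-0.5, -0.4, -0.3]
width: 0.998
```

Run:
```python
from h import *
im,d,c,W=save('w8')
rows([.362,.339,.20],88.4,1)
```

```text
tcp [576.  -83.3 221.8] jaw 88.65 tool dxyz cm [  2.07  41.72 -22.4 ] rotvec [0.25 0.26 0.01] n 10 F [-3.3 -2.3  1.7] w 1.002 t 9.7 j7 [-5. 99.]
[1, 0.21, 4.17, -2.24, 0.02, 0.03, 0.0]
[1, 0.21, 4.17, -2.24, 0.02, 0.03, 0.0]
[1, 0.21, 4.17, -2.24, 0.02, 0.03, 0.0]
[1, 0.21, 4.17, -2.24, 0.02, 0.03, 0.0]
[1, 0.21, 4.17, -2.25, 0.02, 0.03, 0.0]
[1, 0.21, 4.17, -2.25, 0.02, 0.03, 0.0]
[1, 0.21, 4.17, -2.25, 0.02, 0.03, 0.0]
[1, 0.21, 4.16, -2.25, 0.02, 0.03, 0.0]
[1, 0.22, 4.16, -2.25, 0.02, 0.03, 0.0]
[1, 0.22, 4.16, -2.26, 0.02, 0.03, 0.0]
```

View pics/w8.png

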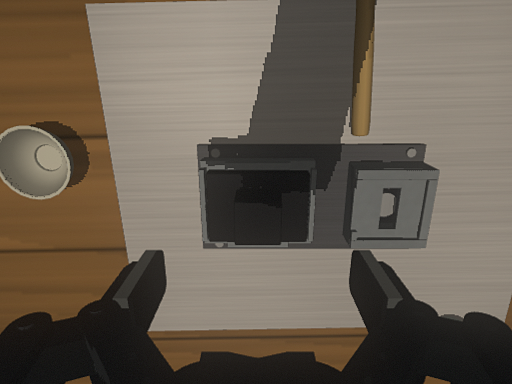

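Marver is seated inside the lips (pixels 205–312, 165–245). I check its flatness and the mount again, then head to the plate.

Run:
```python
from h import *
im,d,c,W=load('w8')
s=obj(W,d,'foot',200,320,158,248,.0325,.040)
s=s[(abs(s[:,0]-.6277)<.036)&(abs(s[:,1]+.0831)<.05)]
A=np.c_[s[:,:2]-s[:,:2].mean(0),np.ones(len(s))]; k=np.linalg.lstsq(A,s[:,2],rcond=None)[0]; print('tilt deg',np.degrees(k[:2]),k[2])
obj(W,d,'blk',335,445,155,248,.0335,.05)
q=obj(W,d,'holebottom',375,405,180,235,.018,.03)
```

```text
foot 4528 [627.8 -82.9 110.1  80.9  88.8] z [34.1 35.2 36.5]
tilt deg [-0.07058848 -0.0536792 ] 0.03531170127839362
blk 5755 [630.2  61.8  84.6  90.   89. ] z [34.2 35.9 41.9]
holebottom 364 [632.3  63.1  16.9  46.1  86.7] z [21.5 22.9 29.2]
```

Request:
send_rows(series=[[1,0.2,4.2,-2.2,0,0,0],[1,0.2,4.2,-2.2,0,0,0],[1,0.2,4.2,-2.2,0,0,0],[1,0.2,4.2,-2.3,0,0,0],[1,0.2,4.2,-2.3,0,0,0]])

```text
time_s: 10.2
tcp_pos: [0.4702, 0.1316, 0.2054]
tcp_rot: [33.9, 90.0, 32.6]
ft_force: [1.0, 1.0, -0.2]
width: 1.003
```

Request:
send_rows(series=[[1,0.2,4.2,-2.2,0,0,0],[1,0.2,4.2,-2.2,0,0,0],[1,1,4.2,-2.2,0,0,0],[1,2,4.1,-2.3,0,0,0],[1,2.5,4,-2.2,0,0,0]])

```text
time_s: 10.7
tcp_pos: [0.3654, 0.3393, 0.1479]
tcp_rot: [53.7, 89.9, 52.4]
ft_force: [0.9, 0.3, -0.0]
width: 1.002
```

Request:
send_rows(series=[[1,1,0,0,0,0,0],[1,0,0,0,0,0,0]])

```text
time_s: 10.9
tcp_pos: [0.3648, 0.3372, 0.1363]
tcp_rot: [-129.8, 89.8, -130.9]
ft_force: [0.6, -0.8, 1.0]
width: 0.999
```

Run:
```python
from h import *
rows([.3619,.3394,.011],88.4,1)
```

```text
tcp [364.8 337.2 136.3] jaw 88.91 tool dxyz cm [12.53  0.24 -0.27] rotvec [ 0.51 -0.11  0.13] n 3 F [ 0.6 -0.8  1. ] w 0.999 t 10.9 j7 [-54.  46.]
[1, 4.18, 0.08, -0.09, 0.17, -0.04, 0.04]
[1, 4.18, 0.08, -0.09, 0.17, -0.04, 0.04]
[1, 4.18, 0.07, -0.1, 0.17, -0.04, 0.04]
```

Request:
send_rows(series=[[1,3,0.2,-0.2,0.5,0,0],[1,3,0,0,0,0,0],[1,3,0,0,0,0,0],[1,2,0,0,0,0,0],[1,0.8,0,0,0,0,0]])

```text
time_s: 11.4
tcp_pos: [0.365, 0.3373, 0.0188]
tcp_rot: [-106.7, 89.9, -108.6]
ft_force: [-0.7, -0.2, -0.3]
width: 0.996
```

Request:
send_rows(series=[[1,0,0,0,0,0,0],[1,0,0,0,0,0,0]])

```text
time_s: 11.6
tcp_pos: [0.3651, 0.339, 0.0207]
tcp_rot: [36.0, 89.9, 34.1]
ft_force: [-0.4, -0.2, 1.3]
width: 1.0
```

Run:
```python
from h import *
rows([.3619,.3394,.0125],88.4,1)
```

```text
tcp [365.1 339.   20.7] jaw 88.18 tool dxyz cm [ 0.82  0.03 -0.33] rotvec [-0.22  0.06 -0.04] n 1 F [-0.4 -0.2  1.3] w 1.0 t 11.6 j7 [-52.  48.]
[1, 0.82, 0.03, -0.33, -0.22, 0.06, -0.04]
```

Request:
send_rows(series=[[1,0.4,0,-0.2,0,0,0],[1,0.4,0,-0.1,0,0,0],[1,0,0,0,0,0,0],[1,0,0,0,0,0,0]])

```text
time_s: 12.0
tcp_pos: [0.3611, 0.3393, 0.0118]
tcp_rot: [60.4, 90.0, 58.6]
ft_force: [-0.2, -0.0, -0.1]
width: 0.996
```

Run:
```python
from h import *
rows([.3619,.3394,.0125],88.4,1)
```

```text
tcp [361.1 339.3  11.8] jaw 88.26 tool dxyz cm [-0.07  0.02  0.08] rotvec [-0.14  0.   -0.  ] n 1 F [-0.2 -0.  -0.1] w 0.996 t 12.0 j7 [-52.  48.]
[1, -0.07, 0.02, 0.08, -0.14, 0.0, -0.0]
```

Request:
send_rows(series=[[0,-0.05,0,0.05,0,0,0],[0,0,0,0,0,0,0],[0,0,0,0,0,0,0],[0,0,0,0,0,0,0],[0,0,0,0,0,0,0]], squeeze=80)

```text
time_s: 12.5
tcp_pos: [0.3617, 0.3392, 0.0122]
tcp_rot: [41.1, 90.0, 39.4]
ft_force: [-0.8, 0.1, 0.7]
width: 0.142
```

Request:
send_rows(series=[[0,0,0,0,0,0,0],[0,0,0,0,0,0,0],[0,0,0,0,0,0,0]])

```text
time_s: 12.8
tcp_pos: [0.3617, 0.3392, 0.0124]
tcp_rot: [66.8, 90.0, 65.1]
ft_force: [-1.6, -0.1, 5.3]
width: 0.12
```

Run:
```python
from h import *
rows([.3619,.3394,.0125],88.4,0)
```

```text
tcp [361.7 339.2  12.4] jaw 88.25 tool dxyz cm [-0.01  0.02  0.02] rotvec [-0.15  0.   -0.01] n 1 F [-1.6 -0.1  5.3] w 0.12 t 12.8 j7 [-52.  48.]
[0, -0.01, 0.02, 0.02, -0.15, 0.0, -0.01]
```

Request:
send_rows(series=[[0,-1,0,0,0,0,0],[0,-3,0,0,0,0,0],[0,-4,0,0,0,0,0],[0,-4,0,0,0,0,0],[0,-2.5,0,0,0,0,0]])

```text
time_s: 13.3
tcp_pos: [0.362, 0.3392, 0.1601]
tcp_rot: [48.8, 89.9, 47.0]
ft_force: [0.5, 1.0, -4.7]
width: 0.123
```

Run:
```python
from h import *
rows([.6293,-.0001,.15],88.8,0)
```

```text
tcp [362.  339.2 160.1] jaw 88.23 tool dxyz cm [  1.   -33.09  27.77] rotvec [-0.57  0.08 -0.09] n 10 F [ 0.5  1.  -4.7] w 0.123 t 13.3 j7 [-55.  45.]
[0, 0.1, -3.31, 2.78, -0.06, 0.01, -0.01]
[0, 0.1, -3.31, 2.77, -0.06, 0.01, -0.01]
[0, 0.1, -3.31, 2.77, -0.06, 0.01, -0.01]
[0, 0.1, -3.32, 2.77, -0.06, 0.01, -0.01]
[0, 0.1, -3.32, 2.76, -0.06, 0.01, -0.01]
[0, 0.1, -3.32, 2.76, -0.06, 0.01, -0.01]
[0, 0.1, -3.33, 2.76, -0.06, 0.01, -0.01]
[0, 0.1, -3.33, 2.75, -0.06, 0.01, -0.01]
[0, 0.1, -3.33, 2.75, -0.06, 0.01, -0.01]
[0, 0.1, -3.33, 2.75, -0.06, 0.01, -0.01]
```

Request:
send_rows(series=[[0,0,-3.3,2.8,0,0,0],[0,0,-3.3,2.8,0,0,0],[0,0,-3.3,2.8,0,0,0],[0,0,-3.3,2.8,0,0,0],[0,0,-3.3,2.8,-0.3,0,0]])

```text
time_s: 13.8
tcp_pos: [0.4969, 0.1683, 0.1575]
tcp_rot: [-159.5, 90.0, -161.0]
ft_force: [-0.5, 1.0, -4.4]
width: 0.122
```

Request:
send_rows(series=[[0,0,-3.3,2.8,0,0,0],[0,0,-3.3,2.7,0,0,0],[0,0,-3.3,2.7,0,0,0],[0,0,-3.3,2.7,-0.3,0,0],[0,0,-3.3,2.7,0,0,0]])

```text
time_s: 14.3
tcp_pos: [0.6287, 0.0001, 0.1573]
tcp_rot: [-177.4, 89.9, -178.6]
ft_force: [0.4, 1.1, -4.3]
width: 0.126
```

Request:
send_rows(series=[[0,0.5,0,0,0,0,0],[0,0,0,0,0,0,0],[0,0,0,0,0,0,0],[0,0,0,0,0,0,0],[0,0,0,0,0,0,0]])

```text
time_s: 14.8
tcp_pos: [0.6282, 0.0029, 0.1526]
tcp_rot: [83.9, 90.0, 82.9]
ft_force: [-1.0, 0.4, -4.7]
width: 0.123
```

Run:
```python
from h import *
rows([.6293,-.0001,.15],88.8,0)
save('w9');rows([.6293,-.0001,.15],88.8,0)
```

```text
tcp [628.2   2.9 152.6] jaw 88.94 tool dxyz cm [ 0.26 -0.3   0.12] rotvec [ 0.14  0.   -0.02] n 1 F [-1.   0.4 -4.7] w 0.123 t 14.8 j7 [-10.  90.]
[0, 0.26, -0.3, 0.12, 0.14, 0.0, -0.02]
tcp [628.3   2.7 152.5] jaw 88.93 tool dxyz cm [ 0.25 -0.28  0.11] rotvec [ 0.13  0.01 -0.01] n 1 F [-0.4 -0.1 -3.9] w 0.124 t 14.85 j7 [-10.  90.]
[0, 0.25, -0.28, 0.11, 0.13, 0.01, -0.01]
```

View pics/w9.png

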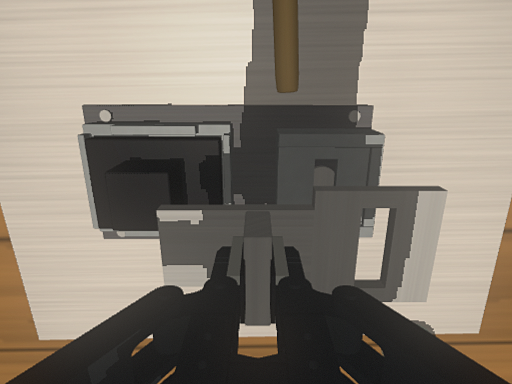

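```bash
cat > pl.py <<'E'
from h import *
import sys
def plate(n,zlo=None,zhi=None):
    im,d,c,W=load(n); Z=W[...,2]
    reg=np.zeros(Z.shape,bool); reg[185:305,300:452]=1
    m=reg&(Z>zlo)&(Z<zhi)
    h=W[m]; 
    reg2=np.zeros(Z.shape,bool); reg2[200:262,150:215]=1; t=W[reg2&(Z>zlo)&(Z<zhi)]
    s=np.r_[h,t]; mu=s.mean(0); A=np.c_[s[:,:2]-mu[:2],np.ones(len(s))]; k=np.linalg.lstsq(A,s[:,2],rcond=None)[0]
    print('plane tilt',np.degrees(k[:2]),'z at rib approx',k[2]+k[:2]@(np.array([.6293,0])-mu[:2]))
    hh=h[h[:,1]>.03]
    print('head',rect(h),'all',rect(s))
    return h,t
if __name__=='__main__': plate(sys.argv[1],float(sys.argv[2]),float(sys.argv[3]))
E
python3 pl.py w9 .139 .156
```

```text
plane tilt [ 0.55745502 -0.12214845] z at rib approx 0.14702074102742033
head [629.7  59.7  71.7  65.2  88.7] all [628.9  24.3 142.8  65.1  88.6]
```

Request:
send_rows(series=[[0,1.5,-0.2,0.05,-0.3,0,0],[0,2,-0.1,0.05,0,0,0],[0,2.5,0,0,0,0,0],[0,1.7,0,0,0,0,0],[0,0.8,0,0,0,0,0]])

```text
time_s: 15.35
tcp_pos: [0.6285, -0.0008, 0.0658]
tcp_rot: [-178.5, 89.9, -179.3]
ft_force: [-0.7, 0.4, -3.7]
width: 0.125
```

Request:
send_rows(series=[[0,0,0,0,0,0,0],[0,0,0,0,0,0,0],[0,0,0,0,0,0,0],[0,0,0,0,0,0,0]])

```text
time_s: 15.75
tcp_pos: [0.63, -0.0013, 0.0682]
tcp_rot: [4.5, 89.9, 3.7]
ft_force: [0.2, -0.4, -5.0]
width: 0.123
```

```bash
python3 - <<'E'
from h import *
save('w10');rows([.6290,-.0006,.06],88.9,0)
E
python3 pl.py w10 .05 .072
```

```text
tcp [629.9  -1.3  68. ] jaw 89.15 tool dxyz cm [ 0.8   0.07 -0.09] rotvec [ 0.25  0.07 -0.01] n 1 F [-0.3  0.6 -4.4] w 0.123 t 15.8 j7 [-9. 92.]
[0, 0.8, 0.07, -0.09, 0.25, 0.07, -0.01]
plane tilt [0.4770051  0.03211026] z at rib approx 0.062454778018907635
head [631.4  55.8  71.9  65.1  89.1] all [630.8  15.6 152.3  65.1  89.1]
```

View pics/w10.png

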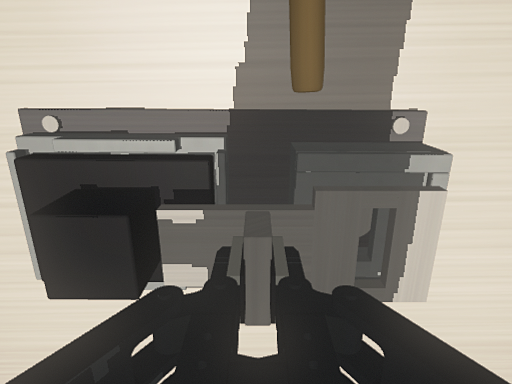

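Request:
send_rows(series=[[0,0.3,0.05,-0.05,0.2,0,0],[0,0.3,0,0,0,0,0],[0,0.2,0,0,0,0,0],[0,0,0,0,0,0,0],[0,0,0,0,0,0,0]])

```text
time_s: 16.3
tcp_pos: [0.6289, -0.0008, 0.0591]
tcp_rot: [-162.3, 90.0, -163.4]
ft_force: [0.8, -0.5, -4.6]
width: 0.124
```

```bash
python3 - <<'E'
from h import *
save('w11');rows([.6290,-.0006,.05],88.9,0)
E
python3 pl.py w11 .044 .062
```

```text
tcp [629.   -0.8  59.2] jaw 88.94 tool dxyz cm [ 0.92  0.02 -0.  ] rotvec [ 0.04 -0.    0.  ] n 1 F [-0.8  0.3 -4. ] w 0.126 t 16.35 j7 [-9. 92.]
[0, 0.92, 0.02, -0.0, 0.04, -0.0, 0.0]
plane tilt [ 0.53953811 -0.1227135 ] z at rib approx 0.05349109544797269
head [630.4  56.3  71.6  65.   89.2] all [629.7  15.9 152.3  65.   89.1]
```

Request:
send_rows(series=[[0,0.3,0,0,0,0,0],[0,0.3,0,0,0,0,0],[0,0.2,0,0,0,0,0],[0,0.1,0,0,0,0,0],[0,0,0,0,0,0,0]])

```text
time_s: 16.85
tcp_pos: [0.6288, -0.0008, 0.0499]
tcp_rot: [-171.6, 90.0, -172.6]
ft_force: [-0.2, -0.5, -4.7]
width: 0.122
```

```bash
python3 - <<'E'
from h import *
save('w12');rows([.6290,-.0006,.05],88.9,0)
E
python3 pl.py w12 .034 .054
```

```text
tcp [628.9  -0.8  50.1] jaw 88.94 tool dxyz cm [0.01 0.02 0.01] rotvec [ 0.04 -0.01  0.  ] n 1 F [ 0.1 -0.3 -3.6] w 0.122 t 16.9 j7 [-9. 92.]
[0, 0.01, 0.02, 0.01, 0.04, -0.01, 0.0]
plane tilt [0.24164727 0.3514086 ] z at rib approx 0.0432731566655054
head [632.1  62.2  84.1  70.4  88.7] all [631.1  21.9 164.6  70.4  88.7]
```

View pics/w12.png

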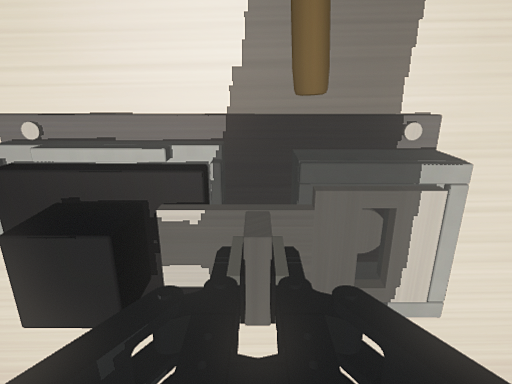

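In the nest, nearly seated and inside the rails. I go down a bit more until contact.

Request:
send_rows(series=[[0,0.15,0,0,0,0,0],[0,0.15,0,0,0,0,0],[0,0,0,0,0,0,0],[0,0,0,0,0,0,0]])

```text
time_s: 17.3
tcp_pos: [0.6292, -0.0008, 0.0485]
tcp_rot: [15.0, 89.9, 13.9]
ft_force: [-4.2, 0.2, 10.4]
width: 0.12
```

Run:
```python
from h import *
rows([.6290,-.0006,.05],88.9,0)
```

```text
tcp [629.2  -0.8  48.5] jaw 88.94 tool dxyz cm [-0.15  0.02 -0.02] rotvec [ 0.04  0.05 -0.01] n 1 F [-4.2  0.2 10.4] w 0.12 t 17.3 j7 [-9. 92.]
[0, -0.15, 0.02, -0.02, 0.04, 0.05, -0.01]
```

Request:
send_rows(series=[[0.3,0,0,0,0,0,0],[0.4,0,0,0,0,0,0],[0.4,0,0,0,0,0,0],[0.4,0,0,0,0,0,0]])

```text
time_s: 17.7
tcp_pos: [0.6291, -0.0008, 0.0472]
tcp_rot: [-6.5, 90.0, -7.5]
ft_force: [1.6, 0.1, 0.3]
width: 0.402
```

Request:
send_rows(series=[[0.4,-1.5,0,0,0,0,0],[0.4,-3,0,0,0,0,0],[0.4,-4,0,0,0,0,0],[0.6,-4,0,-2,0,0,0],[0.6,-3,0,-3,0,0,0]])

```text
time_s: 18.2
tcp_pos: [0.5801, 0.0, 0.2055]
tcp_rot: [1.5, 89.8, 0.4]
ft_force: [0.3, -0.4, -0.3]
width: 0.596
```

Run:
```python
from h import *
im,d,c,W=save('w13'); rows([.5837,.3018,.15],81.9,1)
```

```text
tcp [ 5.765e+02 -4.000e-01  2.097e+02] jaw 88.88 tool dxyz cm [ 5.99 30.22  0.1 ] rotvec [ 6.98  0.29 -0.07] n 7 F [-4.5 -0.6  2.5] w 0.596 t 18.25 j7 [-11.  90.]
[1, 0.86, 4.32, 0.01, 1.0, 0.04, -0.01]
[1, 0.86, 4.32, -0.06, 1.0, 0.04, -0.01]
[1, 0.85, 4.32, -0.13, 1.0, 0.04, -0.01]
[1, 0.85, 4.31, -0.21, 1.0, 0.04, -0.01]
[1, 0.85, 4.31, -0.28, 1.0, 0.04, -0.01]
[1, 0.85, 4.3, -0.36, 1.0, 0.04, -0.01]
[1, 0.85, 4.3, -0.43, 1.0, 0.04, -0.01]
```

View pics/w13.png

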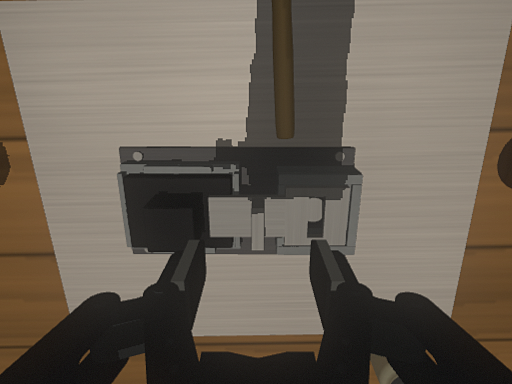

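Run:
```python
from h import *
im,d,c,W=load('w13'); Z=W[...,2]
k=(d>0)&(Z>.0425)&(Z<.0465)&(abs(W[...,0]-.63)<.036)&(W[...,1]>-.04)&(W[...,1]<.10); k[:180]=0;k[248:]=0
s=W[k]; print(len(s),rect(s)); mu=s.mean(0);A=np.c_[s[:,:2]-mu[:2],np.ones(len(s))]; q=np.linalg.lstsq(A,s[:,2],rcond=None)[0]; print(np.degrees(q[:2]),q[2],mu)
for nm,y0,y1 in (('tongue',-.035,-.01),('head',.025,.095)):
    t=s[(s[:,1]>y0)&(s[:,1]<y1)]; print(nm,np.median(t[:,2]),rect(t))
# slot & plunger below
sl=W[(d>0)&(Z>.015)&(Z<.03)&(abs(W[...,0]-.63)<.028)&(abs(W[...,1]-.06)<.012)]; print('slot',rect(sl))
cv2.imwrite('pics/w13c.png',cv2.resize(im[140:262,110:370],None,fx=3,fy=3,interpolation=cv2.INTER_CUBIC))
```

```text
4299 [6.316e+02 2.980e+01 6.710e+01 1.395e+02 1.000e-01]
[-0.01092134 -0.02429343] 0.04342402410397414 [0.62845865 0.03053656 0.04342402]
tongue 0.04341591083762844 [629.2 -22.6  25.   44.6  89.5]
head 0.043360477109450984 [6.314e+02 6.020e+01 6.720e+01 6.930e+01 3.000e-01]
slot [636.   62.4  16.1  38.9  88.4]
```

View pics/w13c.png

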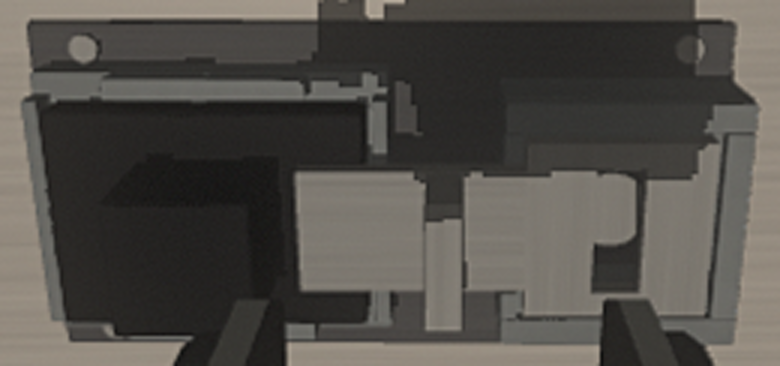

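```bash
cat > slot.py <<'E'
from h import *
import sys
def slot(n):
    im,d,c,W=load(n); 
    # rasterise plate-top height in world coords at plate plane by projecting grid
    K=c['K'];M=R.from_euler('xyz',c['attitude'],degrees=True).as_matrix()
    xs=np.arange(.59,.672,.0005); ys=np.arange(-.035,.105,.0005); X,Y=np.meshgrid(xs,ys,indexing='ij')
    P=np.stack([X,Y,np.full_like(X,.0437)],-1); p=(P-c['eye'])@M
    u=(K[0,0]*p[...,0]/-p[...,2]+K[0,2]).astype(np.float32); v=(K[1,1]*-p[...,1]/-p[...,2]+K[1,2]).astype(np.float32)
    Zg=cv2.remap(W[...,2].astype(np.float32),u,v,cv2.INTER_NEAREST)
    H=np.clip((Zg-.0)/.08*255,0,255).astype(np.uint8)
    low=(Zg<.040)
    return xs,ys,Zg,low,H
if __name__=='__main__':
    xs,ys,Zg,low,H=slot(sys.argv[1])
    cv2.imwrite('pics/h_%s.png'%sys.argv[1],cv2.resize(np.flipud(H),None,fx=2.8,fy=2.8,interpolation=cv2.INTER_NEAREST))
    n,lab,st,ce=cv2.connectedComponentsWithStats(low.astype(np.uint8))
    for i in range(1,n):
        if st[i,4]>150:
            idx=np.argwhere(lab==i); P=np.c_[xs[idx[:,0]],ys[idx[:,1]]]; print(st[i,4],rect(P))
E
python3 slot.py w13
```

```text
5088 [625.4  29.1 132.5  69.5  86.3]
655 [631.  102.8  82.    3.5  -0. ]
2873 [630.1  59.3  16.8  45.6  88.7]
3634 [661.7  -8.2  53.5  20.5  90. ]
```

View pics/h_w13.png

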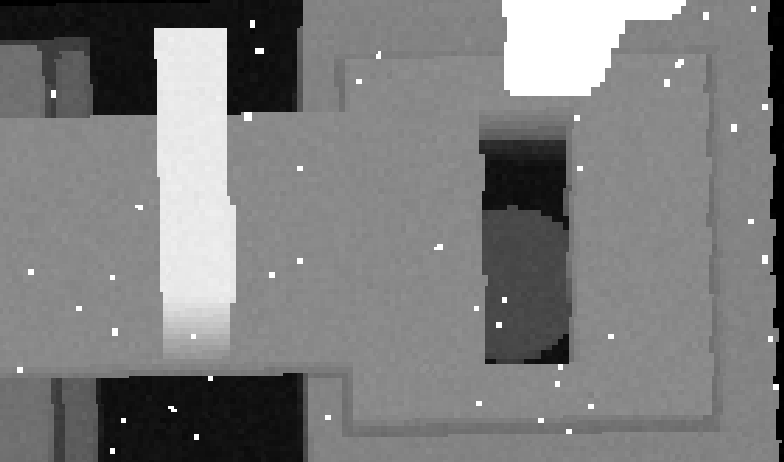

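Request:
send_rows(series=[[1,0,4.3,0,1.4,0,0],[1,0,4.3,0,1.4,0,0],[1,0,4.3,-0.1,1.4,0,0],[1,0.6,4.3,-0.2,1.4,0,0],[1,1,4.3,-0.3,1.4,0,0]])

```text
time_s: 18.75
tcp_pos: [0.5878, 0.2169, 0.1879]
tcp_rot: [31.2, 89.9, 23.0]
ft_force: [0.3, 0.2, 0.3]
width: 0.998
```

Request:
send_rows(series=[[1,2,4.3,-0.4,0,0,0],[1,2,4.3,-0.4,0,0,0],[1,0,0,0,0,0,0],[1,0,0,0,0,0,0],[1,0,0,0,0,0,0]])

```text
time_s: 19.25
tcp_pos: [0.5922, 0.3001, 0.1472]
tcp_rot: [-20.2, 89.9, -28.3]
ft_force: [-0.0, -0.8, -0.6]
width: 0.998
```

Run:
```python
from h import *
rows([.5837,.3018,.044],81.9,1)
save('w14')
```

```text
tcp [592.2 300.1 147.2] jaw 81.87 tool dxyz cm [10.32  0.06 -0.88] rotvec [-0.03  0.07  0.02] n 3 F [-0.  -0.8 -0.6] w 0.998 t 19.25 j7 [-37.  58.]
[1, 3.44, 0.02, -0.29, -0.01, 0.02, 0.01]
[1, 3.44, 0.02, -0.29, -0.01, 0.02, 0.01]
[1, 3.44, 0.02, -0.29, -0.01, 0.02, 0.01]
```

View pics/w14.png

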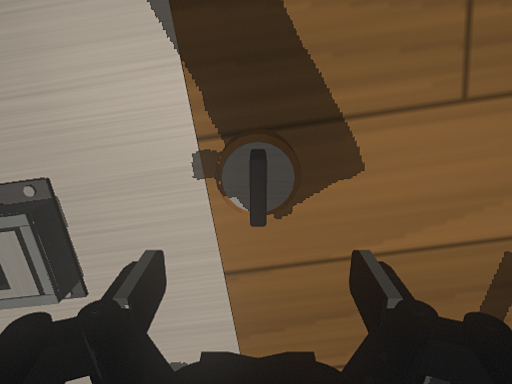

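Run:
```python
from h import *
im,d,c,W=load('w14')
obj(W,d,'wingtop',225,300,130,240,.073,.1);obj(W,d,'collar',205,310,120,230,.035,.041)
```

```text
wingtop 1148 [584.1 301.6  11.6  49.3  82.3] z [76.8 78.1 79.2]
collar 2978 [583.8 301.4  60.   58.2  78.4] z [37.1 38.3 39.3]
```

Request:
send_rows(series=[[1,2.5,0.1,-0.4,0,0,0],[1,3,0,-0.4,0,0,0],[1,2.5,0,0,0,0,0],[1,1,0,0,0,0,0],[1,0,0,0,0,0,0]])

```text
time_s: 19.8
tcp_pos: [0.5838, 0.3021, 0.0558]
tcp_rot: [-127.7, 89.9, -135.8]
ft_force: [-0.2, 0.3, 0.6]
width: 1.003
```

Request:
send_rows(series=[[1,0,0,0,0,0,0],[1,0,0,0,0,0,0],[1,0,0,0,0,0,0]])

```text
time_s: 20.1
tcp_pos: [0.5845, 0.3037, 0.0575]
tcp_rot: [38.3, 89.9, 30.2]
ft_force: [-0.4, -1.4, 0.1]
width: 0.998
```

Run:
```python
from h import *
rows([.5837,.3018,.0425],81.9,1)
```

```text
tcp [584.5 303.7  57.5] jaw 81.93 tool dxyz cm [ 1.5  -0.21 -0.06] rotvec [ 0.03  0.09 -0.07] n 1 F [-0.4 -1.4  0.1] w 0.998 t 20.1 j7 [-37.  58.]
[1, 1.5, -0.21, -0.06, 0.03, 0.09, -0.07]
```

Request:
send_rows(series=[[1,0.5,-0.1,-0.05,0,0,0],[1,0.5,-0.1,0,0,0,0],[1,0.5,0,0,0,0,0],[1,0,0,0,0,0,0],[1,0,0,0,0,0,0]])

```text
time_s: 20.6
tcp_pos: [0.5829, 0.3015, 0.0409]
tcp_rot: [-138.4, 90.0, -146.4]
ft_force: [-0.2, 0.9, 0.6]
width: 1.001
```

Run:
```python
from h import *
rows([.5839,.3016,.0425],82.,1)
```

```text
tcp [582.9 301.5  40.9] jaw 81.94 tool dxyz cm [-0.16  0.02  0.1 ] rotvec [-0.06 -0.03  0.02] n 1 F [-0.2  0.9  0.6] w 1.001 t 20.6 j7 [-36.  58.]
[1, -0.16, 0.02, 0.1, -0.06, -0.03, 0.02]
```

Request:
send_rows(series=[[0,-0.1,0,0.05,0,0,0],[0,0,0,0,0,0,0],[0,0,0,0,0,0,0],[0,0,0,0,0,0,0],[0,0,0,0,0,0,0]], squeeze=80)

```text
time_s: 21.1
tcp_pos: [0.5836, 0.3015, 0.0423]
tcp_rot: [30.0, 90.0, 22.0]
ft_force: [-0.9, 0.1, -0.1]
width: 0.141
```

Request:
send_rows(series=[[0,0,0,0,0,0,0],[0,0,0,0,0,0,0],[0,0,0,0,0,0,0]])

```text
time_s: 21.4
tcp_pos: [0.5836, 0.3016, 0.0424]
tcp_rot: [36.4, 90.0, 28.3]
ft_force: [-0.0, -0.3, 4.2]
width: 0.132
```

Run:
```python
from h import *
rows([.5839,.3016,.0425],82.,0)
```

```text
tcp [583.6 301.6  42.4] jaw 81.94 tool dxyz cm [-0.01  0.01  0.03] rotvec [-0.06  0.01 -0.01] n 1 F [-0.  -0.3  4.2] w 0.132 t 21.4 j7 [-36.  58.]
[0, -0.01, 0.01, 0.03, -0.06, 0.01, -0.01]
```

Request:
send_rows(series=[[0,-1,0,0,0,0,0],[0,-3,0,0,0,0,0],[0,-4,0,0,0,0,0],[0,-3,0,0,0,0,0],[0,-1,0,0,0,0,0]])

```text
time_s: 21.9
tcp_pos: [0.5849, 0.302, 0.1661]
tcp_rot: [37.0, 89.7, 29.0]
ft_force: [1.2, 0.5, -1.7]
width: 0.127
```

Run:
```python
from h import *
rows([.6302,.0595,.16],88.8,0)
```

```text
tcp [584.9 302.  166.1] jaw 81.93 tool dxyz cm [  0.57 -23.38   7.88] rotvec [-6.87  0.24 -0.16] n 6 F [ 1.2  0.5 -1.7] w 0.127 t 21.9 j7 [-38.  57.]
[0, 0.1, -3.9, 1.31, -1.14, 0.04, -0.03]
[0, 0.1, -3.92, 1.24, -1.14, 0.04, -0.03]
[0, 0.1, -3.95, 1.16, -1.14, 0.04, -0.03]
[0, 0.1, -3.97, 1.08, -1.14, 0.04, -0.03]
[0, 0.1, -3.99, 1.0, -1.14, 0.04, -0.03]
[0, 0.1, -4.01, 0.92, -1.14, 0.04, -0.03]
```

Request:
send_rows(series=[[0,0,-3.9,1.3,-1.4,0,0],[0,0,-3.9,1.25,-1.4,0,0],[0,0,-3.95,1.15,-1.4,0,0],[0,0,-4,1.1,-1.4,0,0],[0,0,-4,1,-1.3,0,0]])

```text
time_s: 22.4
tcp_pos: [0.6227, 0.0978, 0.1614]
tcp_rot: [-166.2, 89.9, -167.3]
ft_force: [-0.1, -0.9, -1.8]
width: 0.13
```

Request:
send_rows(series=[[0,0.6,-3.5,0.9,0,0,0],[0,0,-0.5,0,0,0,0],[0,0,0,0,0,0,0],[0,0,0,0,0,0,0],[0,0,0,0,0,0,0]])

```text
time_s: 22.9
tcp_pos: [0.6311, 0.0613, 0.156]
tcp_rot: [121.1, 89.9, 120.1]
ft_force: [-0.6, 0.1, -0.4]
width: 0.13
```

Run:
```python
from h import *
save('w15');rows([.6302,.0595,.12],88.8,0)
```

```text
tcp [631.2  61.3 156.1] jaw 88.99 tool dxyz cm [ 3.61 -0.18 -0.09] rotvec [ 0.19 -0.02 -0.04] n 1 F [-0.3 -0.5 -2.4] w 0.126 t 22.95 j7 [-15.  85.]
[0, 3.61, -0.18, -0.09, 0.19, -0.02, -0.04]
```

View pics/w15.png

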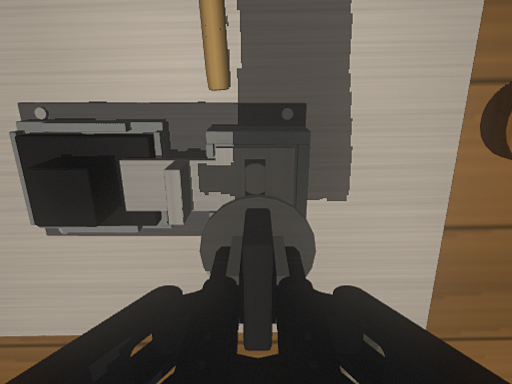

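```bash
cat > key.py <<'E'
from h import *
import sys
def key(n):
    im,d,c,W=load(n); Z=W[...,2]; tz=float(sys.argv[2])
    m=(d>0)&(abs(Z-(tz-.0035))<.006); m[:190]=0; m[262:]=0; m[:,:190]=0; m[:,325:]=0
    s=W[m]; mu=s.mean(0);A=np.c_[s[:,:2]-mu[:2],np.ones(len(s))]; q,*_=np.linalg.lstsq(A,s[:,2],rcond=None)
    r=s[:,2]-A@q; k=abs(r)<.0015; q,*_=np.linalg.lstsq(A[k],s[k][:,2],rcond=None); s=s[k]
    print('collar n',len(s),'tilt',np.degrees(q[:2]),'z',q[2],mu)
    # boundary circle fit
    E=[]
    for v in range(195,262,2):
        u=np.where(m[v])[0]
        if len(u)>4: E+= [W[v,u[0]],W[v,u[-1]]]
    E=np.array(E)*1000
    from scipy.optimize import least_squares
    f=least_squares(lambda p:np.hypot(E[:,0]-p[0],E[:,1]-p[1])-30,[631,61],loss='soft_l1'); print('collar centre',f.x,'rms',np.sqrt(np.mean(f.fun**2)),len(E))
    w=(d>0)&(abs(Z-(tz+.0366))<.004); w[:,:230]=0; w[:,285:]=0; w[:200]=0
    print('wing',rect(W[w]),W[w][:,2].mean()); 
key(sys.argv[1])
E
python3 key.py w15 .1561
```

```text
collar n 3655 tilt [0.16393335 0.00441458] z 0.1518629205749998 [0.61768435 0.06184725 0.1518605 ]
collar centre [632.70029099  61.55109394] rms 0.45225850905024706 68
wing [632.1  59.7  20.8  51.2  81.4] 0.19181753723850403
```

Request:
send_rows(series=[[0,1.2,-0.1,-0.1,0.2,0,0],[0,1.6,-0.1,-0.1,0,0,0],[0,1.6,0,0,0,0,0],[0,1.2,0,0,0,0,0],[0,0.6,0,0,0,0,0]])

```text
time_s: 23.45
tcp_pos: [0.6285, 0.0577, 0.0925]
tcp_rot: [-171.9, 89.9, -173.2]
ft_force: [0.9, -0.4, -3.2]
width: 0.127
```

Request:
send_rows(series=[[0,0,0,0,0,0,0],[0,0,0,0,0,0,0],[0,0,0,0,0,0,0],[0,0,0,0,0,0,0],[0,0,0,0,0,0,0]])

```text
time_s: 23.95
tcp_pos: [0.6296, 0.0573, 0.0947]
tcp_rot: [10.8, 90.0, 9.4]
ft_force: [0.2, 0.2, -1.7]
width: 0.135
```

```bash
python3 - <<'E'
from h import *
rows([.629,.0593,.082],88.8,0); save('w16')
E
python3 key.py w16 .0945
```

```text
tcp [629.6  57.3  94.7] jaw 88.64 tool dxyz cm [ 1.27  0.19 -0.07] rotvec [-0.16  0.04 -0.01] n 1 F [ 0.2  0.2 -1.7] w 0.135 t 23.95 j7 [-14.  85.]
[0, 1.27, 0.19, -0.07, -0.16, 0.04, -0.01]
collar n 3668 tilt [0.21063551 0.04427534] z 0.09053553361591758 [0.61622909 0.05791492 0.09051667]
collar centre [631.22250216  57.54412011] rms 0.45062645106011956 68
wing [630.4  56.9  21.   50.2  86. ] 0.13049986247662204
```

View pics/w16.png

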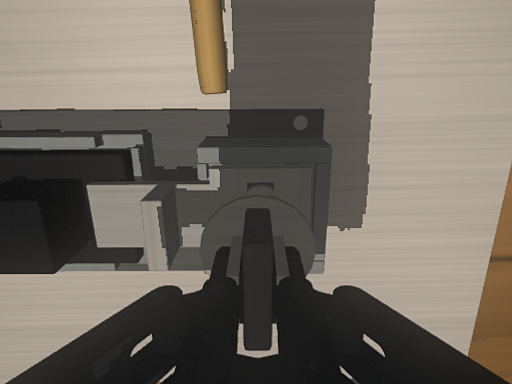

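Request:
send_rows(series=[[0,0.3,0.1,-0.05,-0.1,0,0],[0,0.3,0.05,0,0,0,0],[0,0,0,0,0,0,0],[0,0,0,0,0,0,0],[0,0,0,0,0,0,0]])

```text
time_s: 24.5
tcp_pos: [0.6289, 0.0588, 0.0882]
tcp_rot: [-114.1, 90.0, -115.4]
ft_force: [-0.1, 0.5, -1.2]
width: 0.127
```

Request:
send_rows(series=[[0,0,0,0,0,0,0],[0,0,0,0,0,0,0],[0,0,0,0,0,0,0],[0,0,0,0,0,0,0],[0,0,0,0,0,0,0]])

```text
time_s: 25.0
tcp_pos: [0.6289, 0.0589, 0.0882]
tcp_rot: [2.1, 90.0, 0.9]
ft_force: [0.2, -1.6, -1.5]
width: 0.133
```

```bash
python3 - <<'E'
from h import *
rows([.629,.0593,.082],88.8,0); save('w17')
s=monitor.sense(); print(s['time_s'])
E
python3 key.py w17 .0885
python3 - <<'E'
from h import *
im,d,c,W=load('w17'); Z=W[...,2]
# visible rib + rails for cross-check of mount/plate
k=(d>0)&(Z>.070)&(Z<.078); k[:170]=0; k[:, :120]=0; k[:,200:]=0
print('rib top',rect(W[k]))
E
```

```text
tcp [628.9  58.9  88.2] jaw 88.75 tool dxyz cm [0.62 0.04 0.01] rotvec [-0.05  0.   -0.  ] n 1 F [ 0.2 -1.6 -1.5] w 0.133 t 25.0 j7 [-14.  85.]
[0, 0.62, 0.04, 0.01, -0.05, 0.0, -0.0]
25.05
collar n 3673 tilt [0.21703754 0.02444245] z 0.08408781025327387 [0.61549976 0.05940135 0.08409914]
collar centre [630.54090352  59.06788761] rms 0.4504269890605286 68
wing [629.3  57.3  20.9  50.4  81.2] 0.1240730241367529
rib top [ 6.295e+02 -3.000e-01  1.240e+01  4.460e+01  8.860e+01]
```

Request:
send_rows(series=[[0,0.4,0.03,0,0,0,0],[0,0.4,0.03,0,0,0,0],[0,0.4,0,0,0,0,0],[0,0,0,0,0,0,0],[0,0,0,0,0,0,0]])

```text
time_s: 25.55
tcp_pos: [0.6288, 0.0594, 0.0759]
tcp_rot: [-167.7, 90.0, -168.9]
ft_force: [-0.5, -0.5, -1.1]
width: 0.129
```

Run:
```python
from h import *
rows([.629,.0593,.062],88.8,0)
```

```text
tcp [628.8  59.4  75.9] jaw 88.74 tool dxyz cm [ 1.39 -0.01  0.02] rotvec [-0.06 -0.03  0.01] n 1 F [-0.5 -0.5 -1.1] w 0.129 t 25.55 j7 [-14.  85.]
[0, 1.39, -0.01, 0.02, -0.06, -0.03, 0.01]
```

Request:
send_rows(series=[[0,0.4,0,0,0,0,0],[0,0.4,0,0,0,0,0],[0,0.4,0,0,0,0,0],[0,0,0,0,0,0,0],[0,0,0,0,0,0,0]])

```text
time_s: 26.05
tcp_pos: [0.6288, 0.0594, 0.064]
tcp_rot: [-167.3, 90.0, -168.5]
ft_force: [0.3, -0.6, -2.7]
width: 0.13
```

Run:
```python
from h import *
rows([.629,.0593,.0525],88.8,0)
```

```text
tcp [628.8  59.4  64. ] jaw 88.75 tool dxyz cm [ 1.15 -0.01  0.02] rotvec [-0.05 -0.02  0.  ] n 1 F [ 0.3 -0.6 -2.7] w 0.13 t 26.05 j7 [-14.  85.]
[0, 1.15, -0.01, 0.02, -0.05, -0.02, 0.0]
```

Foot is through the slot with no contact so far. I push down to the collar.

Request:
send_rows(series=[[0,0.3,0,0,0,0,0],[0,0.3,0,0,0,0,0],[0,0.3,0,0,0,0,0],[0,0,0,0,0,0,0],[0,0,0,0,0,0,0]])

```text
time_s: 26.55
tcp_pos: [0.6292, 0.0595, 0.0554]
tcp_rot: [5.2, 90.0, 3.9]
ft_force: [0.3, -0.5, 2.7]
width: 0.129
```

Run:
```python
from h import *
rows([.629,.0593,.0525],88.8,0)
```

```text
tcp [629.2  59.5  55.4] jaw 88.74 tool dxyz cm [ 0.29 -0.02 -0.02] rotvec [-0.06  0.03 -0.  ] n 1 F [ 0.3 -0.5  2.7] w 0.129 t 26.55 j7 [-14.  85.]
[0, 0.29, -0.02, -0.02, -0.06, 0.03, -0.0]
```

Request:
send_rows(series=[[0,0.15,0,0,0,0,0],[0,0.15,0,0,0,0,0],[0,0,0,0,0,0,0],[0,0,0,0,0,0,0]])

```text
time_s: 26.95
tcp_pos: [0.6292, 0.0595, 0.0524]
tcp_rot: [5.2, 90.0, 4.0]
ft_force: [1.0, 0.3, 2.8]
width: 0.129
```

```bash
python3 - <<'E'
from h import *
rows([.629,.0593,.0525],88.8,0); save('w18')
E
python3 key.py w18 .053
```

```text
tcp [629.2  59.5  52.4] jaw 88.74 tool dxyz cm [-0.01 -0.02 -0.02] rotvec [-0.06  0.04 -0.  ] n 1 F [1.  0.3 2.8] w 0.129 t 26.95 j7 [-14.  85.]
[0, -0.01, -0.02, -0.02, -0.06, 0.04, -0.0]
collar n 3105 tilt [1.55050598 0.09649277] z 0.04799024729139644 [0.61437702 0.05926214 0.04738845]
collar centre [619.18043861  58.46145723] rms 4.307434952788652 68
wing [630.   61.2  51.2  20.7   6.8] 0.08828211829821991
```

Request:
send_rows(series=[[0,0.1,0,0,0,0,0],[0,0.05,0,0,0,0,0],[0,0,0,0,0,0,0]])

```text
time_s: 27.3
tcp_pos: [0.6293, 0.0595, 0.0523]
tcp_rot: [17.9, 89.9, 16.6]
ft_force: [-3.5, -0.8, 20.0]
width: 0.131
```

Request:
send_rows(series=[[0,-0.03,0,0,5,0,0],[0,0,0,0,8,0,0],[0,0,0.08,0.04,8,0,0],[0,0,0,0,8,0,0],[0,0,0,0,8,0,0]])

```text
time_s: 27.8
tcp_pos: [0.6307, 0.0595, 0.0524]
tcp_rot: [32.9, 89.8, -5.7]
ft_force: [-0.0, -1.4, 12.4]
width: 0.13
```

Run:
```python
from h import *
s=monitor.sense(); print(s['wrist_torque'])
rows([.6300,.0602,.0523],-1.1,0)
```

```text
[-0.42825512  0.19869686  0.10460238]
tcp [630.7  59.5  52.4] jaw 51.4 tool dxyz cm [ 0.01  0.01 -0.1 ] rotvec [52.5   0.08 -0.14] n 7 F [-0.  -1.4 12.4] w 0.13 t 27.8 j7 [-20.  58.]
[0, 0.0, 0.0, -0.01, 7.5, 0.01, -0.02]
[0, 0.0, -0.0, -0.01, 7.5, 0.01, -0.02]
[0, 0.0, -0.0, -0.01, 7.5, 0.01, -0.02]
[0, 0.0, -0.0, -0.01, 7.5, 0.01, -0.02]
[0, 0.0, -0.01, -0.01, 7.5, 0.01, -0.02]
[0, 0.0, -0.01, -0.01, 7.5, 0.01, -0.02]
[0, 0.0, -0.01, -0.01, 7.5, 0.01, -0.02]
```

Request:
send_rows(series=[[0,0,0,0,8,0,0],[0,0,0.04,-0.04,8,0,0],[0,0,0,0,8,0,0],[0,0,0,0,8,0,0],[0,0,0,0,8,0,0]])

```text
time_s: 28.3
tcp_pos: [0.6306, 0.0599, 0.0524]
tcp_rot: [67.7, 89.8, -10.9]
ft_force: [-1.0, -2.6, 12.6]
width: 0.128
```

Request:
send_rows(series=[[0,0,0,0,8,0,0],[0,0,0,0,4.5,0,0],[0,0,0,0,0,0,0],[0,0,0,0,0,0,0],[0,0,0,0,0,0,0]])

```text
time_s: 28.8
tcp_pos: [0.6307, 0.0599, 0.0524]
tcp_rot: [80.8, 89.8, -10.0]
ft_force: [-1.0, -1.5, 13.6]
width: 0.129
```

Run:
```python
from h import *
s=monitor.sense(); print(s['wrist_torque'])
rows([.6300,.0602,.0523],-1.1,0); save('w19')
```

```text
[-0.22955481  0.19791383 -0.07217046]
tcp [630.7  59.9  52.4] jaw -0.8 tool dxyz cm [ 0.01 -0.07 -0.03] rotvec [ 0.3   0.02 -0.15] n 1 F [-1.  -1.5 13.6] w 0.129 t 28.8 j7 [-28.  19.]
[0, 0.01, -0.07, -0.03, 0.3, 0.02, -0.15]
```

View pics/w19.png

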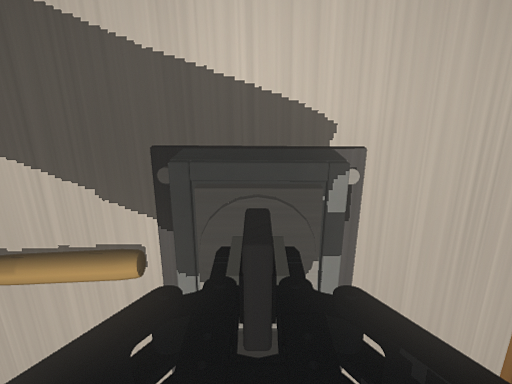

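Request:
send_rows(series=[[0,-0.05,0,0,0.3,0,0],[0,0,0,0,0,0,0],[0.3,0,0,0,0,0,0],[0.5,0,0,0,0,0,0],[0.6,0,0,0,0,0,0]])

```text
time_s: 29.35
tcp_pos: [0.629, 0.0609, 0.051]
tcp_rot: [-91.4, 89.9, 177.5]
ft_force: [-0.1, -1.5, -0.1]
width: 0.595
```

Request:
send_rows(series=[[0.6,0,0,0,0,0,0],[0.6,-1,0,0,0,0,0],[0.6,-3,0,0,0,0,0],[0.6,-4,0,0,0,0,0],[0.6,-4,0,0,0,0,0]])

```text
time_s: 29.85
tcp_pos: [0.6291, 0.0605, 0.1732]
tcp_rot: [-53.9, 89.9, -145.0]
ft_force: [0.2, -0.1, 0.3]
width: 0.605
```

Request:
send_rows(series=[[0.6,-4,0,-2,0,0,0],[0.6,-3,0,-3,0,0,0],[0.6,0,0,-1,0,0,0],[0.6,0,0,0,0,0,0]])

```text
time_s: 30.25
tcp_pos: [0.6305, 0.123, 0.242]
tcp_rot: [149.9, 89.9, 59.1]
ft_force: [-0.9, 0.1, -1.2]
width: 0.598
```

Run:
```python
from h import *
im,d,c,W=save('w20'); rows([.63,.06,.2],-1.1,.6); print(c['eye'])
im2,*_=save('t20','top'); cv2.imwrite('pics/t20c.png',cv2.resize(im2[80:270,100:370],None,fx=2.9,fy=2.9,interpolation=cv2.INTER_CUBIC))
im3,*_=save('s20','side'); cv2.imwrite('pics/s20c.png',cv2.resize(im3[130:290,190:390],None,fx=3.6,fy=3.6,interpolation=cv2.INTER_CUBIC))
```

```text
tcp [630.  121.2 241.1] jaw -0.97 tool dxyz cm [4.12 0.1  6.11] rotvec [0.13 0.01 0.05] n 2 F [-0.6 -0.4 -0.2] w 0.597 t 30.3 j7 [-38.   6.]
[0.6, 2.06, 0.05, 3.06, 0.06, 0.01, 0.02]
[0.6, 2.06, 0.05, 3.06, 0.06, 0.01, 0.02]
[0.63147457 0.20265981 0.38408279]
```

View pics/w20.png

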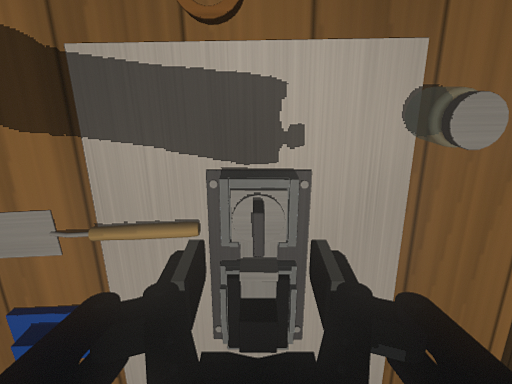

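View pics/s20c.png

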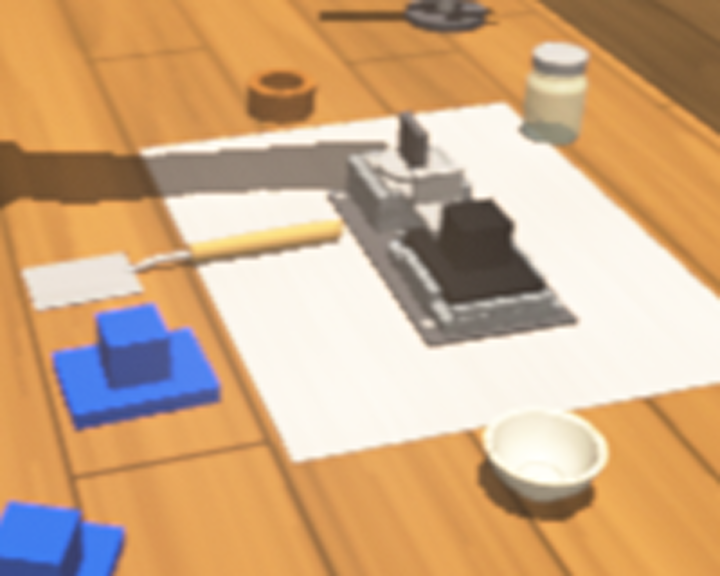

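Run:
```python
from h import *
im,d,c,W=load('w20'); Z=W[...,2]
obj(W,d,'wingtop',235,285,190,262,.080,.1)
s=obj(W,d,'collar',225,295,185,250,.047,.056); mu=s.mean(0);A=np.c_[s[:,:2]-mu[:2],np.ones(len(s))];q=np.linalg.lstsq(A,s[:,2],rcond=None)[0];print('collar tilt',np.degrees(q[:2]),q[2])
k=(d>0)&(Z>.040)&(Z<.0465)&(abs(W[...,0]-.63)<.03)&(W[...,1]>-.03)&(W[...,1]<.10);s=W[k];mu=s.mean(0);A=np.c_[s[:,:2]-mu[:2],np.ones(len(s))];q=np.linalg.lstsq(A,s[:,2],rcond=None)[0];print('plate',len(s),np.degrees(q[:2]),np.median(s[:,2]))
i0,d0=np.load('pics/top0i.npy'),np.load('pics/top0d.npy'); _,d1,ct,W1=load('t20'); W0=world(d0,ct)
for n,a in (('dish',(330,364,135,168,.01,.06)),('paddle',(230,258,160,252,.003,.06)),('blue',(275,310,205,252,.008,.1))):
    obj(W0,d0,n,*a);obj(W1,d1,n,*a)
```

```text
wingtop 567 [630.9  59.1  50.1  11.4  89. ] z [86.7 90.5 91.8]
collar 1538 [630.5  59.5  58.4  58.9  88.4] z [49.6 50.8 52. ]
collar tilt [ 0.06095997 -0.15262112] 0.05078887719349324
plate 1558 [-0.16092112 -0.56353367] 0.043115668561739484
dish 339 [ 571.7 -316.8   77.3   76.8   31.3] z [10.9 22.8 35.8]
dish 342 [ 572.5 -317.6   77.9   77.2   36.1] z [11.3 23.3 37.1]
paddle 716 [415.4  17.3  87.  292.4  88.3] z [ 3.2  6.3 20.6]
paddle 719 [415.8  17.4  87.2 292.9  88.3] z [ 3.2  6.3 20.5]
blue 894 [ 332.4 -133.9  110.4   80.4    1.9] z [10.4 16.8 56.9]
blue 895 [ 332.5 -137.2  109.7   87.1    2.7] z [10.9 16.4 57.1]
```

View pics/t20c.png

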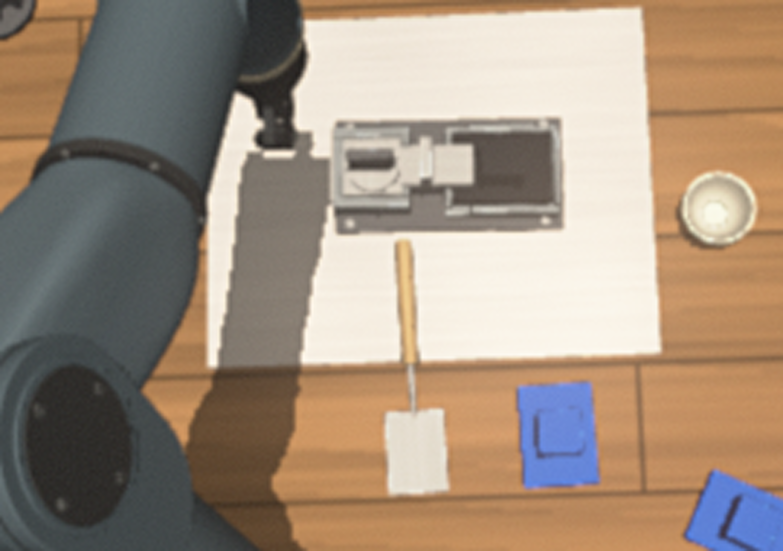

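```bash
python3 -c "
from h import *
print(monitor.sense()['time_s']); print(ticket.sign_off())"
```

```text
30.4
the job is handed in; nothing more can be done
None
```

The marver is fixed on its mount and the job is handed in at 30.4 s. The order was marver seated, plate laid in its nest with the tongue over the marver's edge, then the key pushed to its collar, turned a quarter turn and released.

**Last checks:**
- **Marver:** its foot was flat to within 0.1° when placed, at (627.8, -82.9) mm against a seat centre of (627.7, -83.1) mm.
- **Plate:** it was flat to within 0.03° after placing. The final fit showed 0.56°, a disagreement I put down to rail-top points in the sample; the median height was still right.
- **Key:** the wing lies at 89.0° against the mount's y at 88.9°. The collar sits about 2 mm above the plate, so the foot is resting under the ledge as it should when locked.
- **Robot:** the gripper is clear of everything. The contact forces I read stayed at about 20 N or below.
- **Dish and paddle:** unmoved to within 1 mm in the top view. The one blue look-alike I re-measured differed by 3.3 mm in y, but its fitted outline had also grown by 7 mm, and I never went near it, so I take that as depth noise.

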